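# Close a hanging strip of miniature canvases and set its eyelet

## Task

Get the display strip ready to hang: lay every miniature canvas that is out on the desk painted side up in a bay of the wooden tray, one to a bay, then press the clear-topped cover straight down on the tray, tab over tab, until all four clip arms have snapped under the rim. Then put the strip on the eyelet press's table and slide it tab first between the fences until the brass eyelet stands under the ram's tip, pull the lever down so that the press sets the eyelet fully home, let the lever spring back, and lay the finished strip flat on the cork mat again. Leave the pots and bottles where they stand.

Things in the scene. Friction and masses are not known exactly. Their poses are not given: they have to be found in the camera images.
- tray: Loose pale wooden tray, 59 x 207 x 20 mm, open on top, its length along its y; z up. Origin: centre of the underside of that body. Floor 8 mm up; three bays 53 x 65 mm along y at y = -68, 0, +68 mm, parted by ribs 5 mm high; walls 3 mm. A rim 2.5 mm wide, 4 mm deep juts out along the top of both long sides (64 mm over it). Hanging tab 34 mm wide, 20 high, on the -y end, 28 mm long.
- bay0 (a point): Middle of the floor of the bay next to the tab (tray y = -68 mm), 8 mm above the tray's underside; axes as the tray.
- bay1 (a point): Middle of the floor of the tray's middle bay; axes as the tray.
- bay2 (a point): Middle of the floor of the bay farthest from the tab (tray y = +68 mm); axes as the tray.
- canvas0: Miniature stretched canvas, a block 48 (x) x 60 (y) x 28 mm, white sides, painted on top; loose, 45 g; grip it across the 48 mm. Origin: centre of the underside, z up. In a bay it lies with its 60 mm along the tray and stands 16 mm above the rim. May be absent (None).
- canvas1: Another miniature canvas of the same size, 48 x 60 x 28 mm, other picture. Origin: centre of the underside. May be absent (None).
- canvas2: Another miniature canvas of the same size, 48 x 60 x 28 mm, other picture. Origin: centre of the underside. May be absent (None).
- cover: Loose white cover with clear top, a lid 64 x 214 x 21.5 mm open below, about 0.1 kg, tab with eyelet on its -y end. Origin: centre of its lower edge (rests on the tray's rim 20 mm above the tray's underside, same x, y, axes). On the desk it stands on its clip arms, origin 12.6 mm up. Flared end flaps and corner guides reach 9 to 12 mm below the edge, round the tray, 1 mm play. Grip across the 64 mm at y = -40..40 mm.
- cover_top (a point): Middle of the cover's top, 21.5 mm above its lower edge. Snapping all four clips takes about 8 to 20 N in all, pressed straight down here; more at one end if only that end is still up.
- clip0 (a joint): Clip arm 14 mm wide on the cover's +x side at y = -55 mm, reaching 12.4 mm below the cover's edge and 36 mm from its middle: 0 rad at rest (also when snapped home), about 0.2 while its hook rides over the rim; a light spring closes it.
- clip1 (a joint): Clip arm on the cover's +x side at y = +55 mm; as clip0.
- clip2 (a joint): Clip arm on the cover's -x side at y = -55 mm; as clip0.
- clip3 (a joint): Clip arm on the cover's -x side at y = +55 mm; as clip0.
- eyelet (a joint): Brass eyelet, 18 mm across, in the cover's tab: 0 m standing 5 mm proud, 0.005 fully home. It yields at about 20 N and stays where it is pushed.
- eyelet_top (a point): Middle of the eyelet's top face, in the cover's frame at x = 0, y = -119 mm, z = 11 mm while proud; its hole is 10 mm wide.
- press: Grey bench eyelet press, fixed. Origin on the desk under the ram's axis. Aluminium table 98 mm wide, 6 mm high, from y = -35 to +165 mm; fences 5 mm higher, 62 mm apart, from y = -30 to 120 mm, mouth flared to 150 mm. The strip goes in from +y along -y with its tab leading (axes alike). Column behind, at x = 52 to 84 mm; head over the ram 102 to 138 mm up.
- ram_tip (a point): Shoulder of the ram's steel tip, 18 mm across, 56 mm above the desk with the lever up; a tapered pilot 6.5 mm long and 7 mm thick below it enters the eyelet's hole and centres the strip if it is within about 3 mm. The ram is worked only by the lever.
- lever (a joint): The press's lever: 0 rad up, held there by a spring, 0.46 at the stop; it lowers the ram 55 mm per rad (about 0.43 sets the eyelet home). Near 4 N at the grip without work, 9 to 13 N to set an eyelet. Hinge at press x = 55 mm, z = 168 mm.
- lever_grip (a point): Top of the lever's black grip (a rod 21 mm thick, 75 mm long, pointing to the press's -x), about 170 mm from the hinge, near press x = -107 mm and 220 mm up at rest; it comes down about 75 mm. Press on it from above.
- cork_mat: Cork mat 100 x 300 x 3 mm on the desk, fixed, long side along its y, where the tray stands at first. Origin: centre of the underside.
- gouache_pot: Loose pot of gouache, 42 mm wide, 61 high, among the canvases; leave it. Origin: centre of the underside.
- ink_bottle: Loose square ink bottle, 46 x 45 x 88 mm; leave it. Origin: centre of the underside.
- tub: Loose screw-top tub, 76 mm wide, 61 high, left of the canvases; leave it. Origin: centre of the underside.
- medium_bottle: Loose round bottle, 47 mm wide, 95 high, behind the canvases; leave it. Origin: centre of the underside.

How it is judged:
By the outcome, as a careful person would: the job done as asked, in the order asked, and still so for the second after the job is handed in, with the robot touching nothing.
Of canvas0, canvas1, canvas2 only 2 to 3 are there at a start; the rules pass over those that are not, and their reading is None.
At some moment in a run one of canvas0, canvas1, canvas2 may be knocked a few centimetres aside while the robot is not near it.
Once in a run the grip may slacken for a moment while it holds something.
It also fails if it takes over 208 s, if anything falls off the work surface, if the arm or the gripper's body presses on something with over 40 N, if the wrist force passes 120 N, or if a joint passes its speed limit or range.

## Robot

A 6-joint arm with a two-finger parallel gripper is mounted at the origin on a cart in front of the work surface, level with it; the furniture and walls round the work are solid. World frame = base frame: x ahead of the robot, y to its left, z up, the work surface at z = 0. Lengths are in m, angles in degrees, forces in N, time in s.
With the tool pointing down it reaches from about 0.4 to 0.825 m from the base axis. Payload 7 kg.
Tool frame: the origin (TCP) lies between the finger pads; the fingertips stand 22 mm ahead of it and the grasp point (between the pads) lies 3 mm ahead of it; z points along the fingers, y is the line along which they close (so a half turn about z gives the same grasp; the last joint's range is limited). The gripper opens to 88 mm and grips with 3 to 60 N. Pads are 19 mm wide; open, the fingers measure 130 mm over their backs; the gripper's body (78 mm by 193 mm) begins 47 mm behind the grasp point.
Start: joints at [-54.483, 20.546, 0.682, 0, -70.136, -16.507], TCP at [0.22, -0.638, 0.249] pointing down, gripper open.
Joint ranges: [-176.03, 176.03], [-82.01, 121.73], [-58.28, 71.71], [-173.87, 95.51], [-174.79, -0.11], [-173.66, 173.66]. Speed limits (degrees/s): [136.94, 136.94, 172.46, 180, 180, 180].

## Interface

Orientations are given as [roll, pitch, yaw] about the fixed x, y, z axes, in that order (R = Rz(yaw) Ry(pitch) Rx(roll)).
In Python, from plant import ctrl gives the robot as it stands.
- The arm moves only by the tool apply_moves, never from a script. Its argument "targets" is a list of rows, each an object with "travel": the shift along the tool's x, y, z in mm, a list of three; "roll": the turn about the tool's z in degrees; "jaw": the finger opening in mm, from 0 to 87.6. In form: [{"travel": [tx, ty, tz], "roll": roll, "jaw": jaw}, ...]. A call has 1 to 10 rows; each row shifts and turns the commanded pose from where the row before left it, along the tool's axes as they then stand; what a row does not reach is not made up. A row lasts 1/10 s, in which the tool goes at most 50 mm and 8.59 degrees, less where a joint would pass 70% of its speed; a pose out of reach is approached as far as the arm can. A call with a gripper value outside its range is refused whole. The fingers move at their own pace and stop on an object; the grip force is fixed at half the most. Time passes only in rows, so rows that do not move let the fingers close. It gives the time, the measured TCP pose, the force, the opening and the grip force at its end, in the units of the state.
- ctrl.get_obs(): the state, without advancing time (a new reading comes with each control period).
- ctrl.snapshot(name): name is "scene" or "top" or "wrist"; returns the picture (480x640x3 uint8, red, green, blue); there is no depth.
- ctrl.calibration(name): a dict with "K" (3x3 intrinsics, pixels), "dist_coeffs" ([k1, k2, p1, p2, k3] as OpenCV has them; the pictures are not rectified), "extrinsics" (4x4, takes a point from camera to world coordinates); the wrist camera has in their place "hand_eye" (4x4, takes a point from camera to tool coordinates, whose origin is the TCP and whose axes are the flange's). Camera axes: x right, y down, z forward; pixel columns grow to the right and rows downward; lengths in m; the calibration is good to about 2 mm. A picture is of the moment at which its call begins: read the wrist's pose just before it. calibration takes no time and is no camera call.
- ctrl.close_job(): hands the job in; it is judged then, once.
The state is a dict: "clock": time; "joint_pos": joint angles; "qvel": joint speeds; "tau": joint torques, N m; "tool_pos": TCP position; "orientation": TCP orientation; "force": force on the tool from outside, world axes, zero at the start; "moment": the same for the moment, N m; "opening": finger opening in m; "gripper_force": force on a finger pad.
Only numpy, scipy, OpenCV 4.12 (cv2) and the standard library are available. Lean on these libraries where they do the work, as an engineer would, in place of code of your own. Each camera call takes 0.05 s, during which the arm holds its last target. There are 200 camera calls.

## Working session

There is one attempt and no reset: what is moved stays moved. The work goes in short steps, Python scripts to look and compute and a tool call to move; the robot and the scene stay as the last step left them, time stands still between calls to the robot, and variables do not carry over. Pictures are saved under pics/ and viewed, at most 14 in all, crops included, and the job is handed in when it is done.

Besides the shell and the picture viewer there is one more tool, called as name(argument=value, ...) on one line, values as JSON. apply_moves: Moves the arm, as the interface text tells. Its arguments: {"type":"object","properties":{"targets":{"type":"array","items":{"type":"object","properties":{"travel":{"type":"array","items":{"type":"number"}},"roll":{"type":"number"},"jaw":{"type":"number"}}}}},"required":["targets"]}

```bash
ls; mkdir -p pics
python3 - <<'E'
from plant import ctrl
import cv2,numpy as np
np.set_printoptions(precision=4,suppress=True)
print(ctrl.get_obs())
for n in ("scene","top","wrist"):
    c=ctrl.calibration(n); print(n,c)
    cv2.imwrite(f"pics/{n}0.png",ctrl.snapshot(n)[:,:,::-1])
E
```

```text
pics
{'clock': 0.0, 'joint_pos': array([-54.481 ,  20.5904,   0.6335,  -0.0211, -70.137 , -16.5064]), 'qvel': array([-0.0135,  0.039 ,  0.0058,  0.0776, -0.0085, -0.1433]), 'tau': array([ -0.001 , -58.2716,  29.304 ,   6.9966,   0.0069,  -0.0001]), 'tool_pos': array([ 0.2197, -0.6377,  0.2476]), 'orientation': array([ 179.9044,   -0.0076, -160.9946]), 'force': array([ 0.3385, -0.4404, -0.3063]), 'moment': array([ 0.0174, -0.0454, -0.0278]), 'gripper_force': 0.0, 'opening': 0.0877415642421909}
scene {'K': array([[577.7552,   0.    , 318.2561],
       [  0.    , 577.7552, 242.7235],
       [  0.    ,   0.    ,   1.    ]]), 'dist_coeffs': array([-0.1517,  0.    ,  0.    ,  0.    ,  0.    ]), 'extrinsics': array([[-0.481 , -0.6629,  0.5738, -0.1607],
       [-0.8767,  0.357 , -0.3225,  0.4729],
       [ 0.009 , -0.6581, -0.7528,  1.1445],
       [ 0.    ,  0.    ,  0.    ,  1.    ]])}
top {'K': array([[455.2818,   0.    , 317.4867],
       [  0.    , 455.2818, 243.777 ],
       [  0.    ,   0.    ,   1.    ]]), 'dist_coeffs': array([0.0217, 0.    , 0.    , 0.    , 0.    ]), 'extrinsics': array([[ 0.026 , -0.9854,  0.1686,  0.4149],
       [-0.9997, -0.0258,  0.003 ,  0.0424],
       [ 0.0014, -0.1686, -0.9857,  1.1891],
       [ 0.    ,  0.    ,  0.    ,  1.    ]])}
wrist {'K': array([[331.9989,   0.    , 327.4855],
       [  0.    , 331.9989, 235.8001],
       [  0.    ,   0.    ,   1.    ]]), 'dist_coeffs': array([0.0083, 0.    , 0.    , 0.    , 0.    ]), 'hand_eye': array([[-0.0001, -0.9509, -0.3096,  0.084 ],
       [ 1.    , -0.0001,  0.    ,  0.    ],
       [-0.0001, -0.3096,  0.9509, -0.1357],
       [ 0.    ,  0.    ,  0.    ,  1.    ]])}
```

View pics/top0.png

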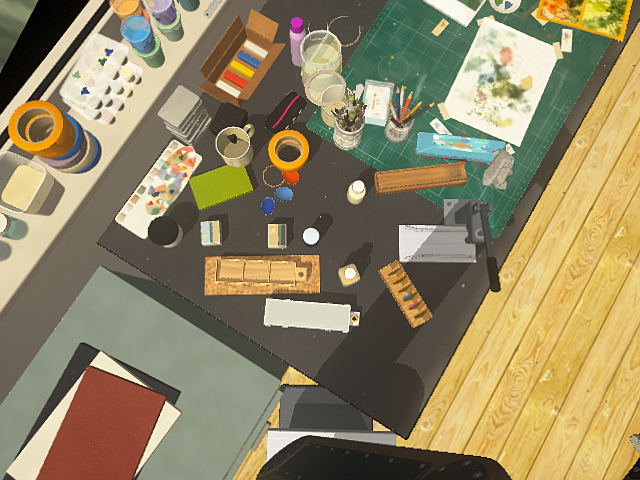

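View pics/scene0.png

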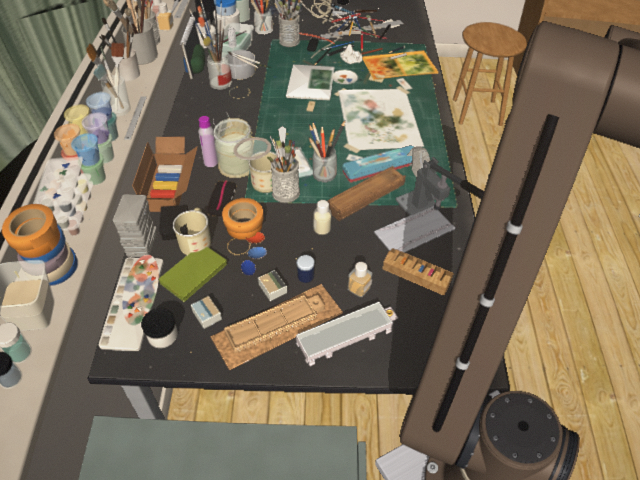

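Two canvases appear (top view ≈(211,233) and (277,235)). The tray is on cork at (262,272), the cover at (310,315), the press at (440,243), and the lever grip at about (490,275). All have tabs to image right, which is world -y. I'll enlarge.

```bash
cat > h.py <<'E'
import numpy as np,cv2
from plant import ctrl
from scipy.spatial.transform import Rotation as R
np.set_printoptions(precision=4,suppress=True)
def T_tool(o):
    T=np.eye(4);T[:3,:3]=R.from_euler('xyz',o['orientation'],degrees=True).as_matrix();T[:3,3]=o['tool_pos'];return T
def cam(n,o=None):
    c=ctrl.calibration(n)
    return c['K'],c['dist_coeffs'],(c['extrinsics'] if n!='wrist' else T_tool(o)@c['hand_eye'])
def pix2z(n,uv,z,o=None):
    K,d,E=cam(n,o)
    uv=np.array(uv,float).reshape(-1,1,2); z=np.broadcast_to(z,len(uv))
    p=cv2.undistortPoints(uv,K,d).reshape(-1,2)
    r=np.c_[p,np.ones(len(p))]@E[:3,:3].T
    return E[:3,3]+r*((z-E[2,3])/r[:,2])[:,None]
def proj(n,P,o=None):
    K,d,E=cam(n,o);W=np.linalg.inv(E)
    return cv2.projectPoints(np.array(P,float).reshape(-1,1,3),cv2.Rodrigues(W[:3,:3])[0],W[:3,3],K,d)[0].reshape(-1,2)
def crop(img,x0,y0,x1,y1,s,name):
    c=cv2.resize(img[y0:y1,x0:x1],None,fx=s,fy=s,interpolation=cv2.INTER_CUBIC)
    cv2.imwrite('pics/'+name,c)
E
python3 - <<'E'
from h import *
t=cv2.imread('pics/top0.png')
a=cv2.resize(t[215:335,195:365],None,fx=4.7,fy=4.7,interpolation=cv2.INTER_CUBIC)
cv2.imwrite('pics/a.png',a)
crop(t,340,190,510,310,4.7,'b.png')
E
```

```text
(no output)
```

View pics/a.png

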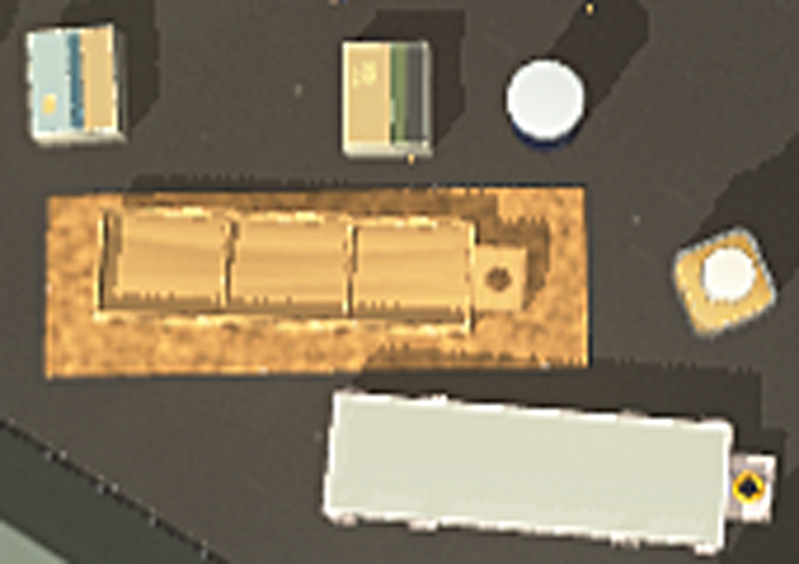

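View pics/b.png

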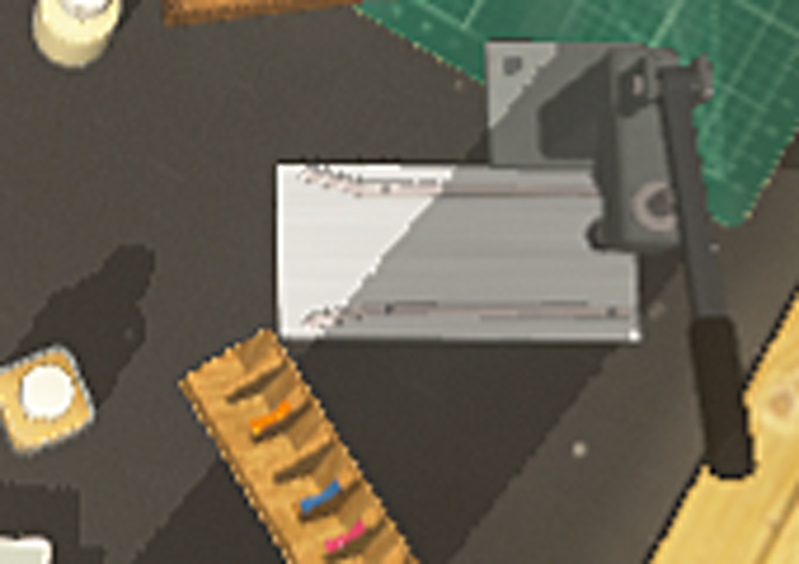

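Close-ups, in crop pixels. Canvas tops: A at (27,31)-(121,131), B at (343,43)-(431,150). Tray rim at (104,208)-(470,328). Cover at (335,393)-(720,545), eyelet at (748,487). Press table at (277,163)-(638,340), grip end at (728,470).

Run:
```python
from h import *
def f(pts,z,off): 
    p=(np.array(pts)+.5)/4.7-.5+np.array(off); return pix2z('top',p,z)
A=(195,215);B=(340,190)
def box(n,pts,z,off):
    w=f(pts,z,off)[:,:2]; r=cv2.minAreaRect((w*1000).astype(np.float32)); print(n,w.mean(0),'edges',np.linalg.norm(np.roll(w,-1,0)-w,axis=1), 'dir TL>BL',np.degrees(np.arctan2(*(w[3]-w[0]+w[2]-w[1])[::-1])),'TL>TR',np.degrees(np.arctan2(*(w[1]-w[0]+w[2]-w[3])[::-1])))
box('cA',[(27,31),(113,25),(121,131),(33,136)],.028,A)
box('cB',[(343,43),(430,42),(431,150),(343,152)],.028,A)
box('tray',[(104,208),(473,222),(470,328),(98,315)],.023,A)
box('mat',[(47,195),(587,187),(588,367),(47,378)],.003,A)
box('cover',[(335,393),(730,425),(720,545),(326,515)],.034,A)
print('eye',f([(748,487)],.0236,A),'trayhole',f([(498,280)],.023,A))
box('press',[(277,163),(638,163),(638,340),(280,340)],.006,B)
print('tablecorners',f([(277,163),(280,340),(638,340)],.006,B))
print('grip end, start',f([(728,470),(712,320),(720,395)],.21,B))
print('ink cap', f([(728,272)],.088,A),'gouache',f([(545,98)],.061,A),'medium', f([(80,40)],.09,B))
```

```text
cA [0.6378 0.3249] edges [0.0475 0.06   0.0482 0.0593] dir TL>BL -172.5575613712404 TL>TR -84.77199548955582
cB [0.6334 0.1518] edges [0.0482 0.0607 0.0484 0.0612] dir TL>BL -177.39549790919938 TL>TR -87.4951345878895
tray [0.5375 0.2032] edges [0.2027 0.0582 0.2026 0.0588] dir TL>BL -179.5824734457662 TL>TR -90.62005571828229
mat [0.5328 0.1882] edges [0.3018 0.1004 0.298  0.1019] dir TL>BL -177.15318645386728 TL>TR -87.51565478570326
cover [0.4322 0.0678] edges [0.2123 0.0633 0.2097 0.0645] dir TL>BL 177.182882255085 TL>TR -92.95637656733335
eye [[ 0.4259 -0.0506  0.0236]] trayhole [[0.5339 0.0873 0.023 ]]
press [ 0.6276 -0.2688] edges [0.2032 0.1007 0.1987 0.1007] dir TL>BL 179.4347970455551 TL>TR -88.49969188716823
tablecorners [[ 0.6753 -0.1678  0.006 ]
 [ 0.5746 -0.169   0.006 ]
 [ 0.5798 -0.3677  0.006 ]]
grip end, start [[ 0.4928 -0.3357  0.21  ]
 [ 0.5616 -0.3312  0.21  ]
 [ 0.527  -0.3335  0.21  ]]
ink cap [[ 0.5345 -0.0338  0.088 ]] gouache [[0.6286 0.0638 0.061 ]] medium [[ 0.7207 -0.0488  0.09  ]]
```

apply_moves(targets=[{"travel": [-29.7, 34.1, 0], "roll": 0, "jaw": 66}, {"travel": [-29.7, 34.1, 0], "roll": 0, "jaw": 66}, {"travel": [-29.7, 34.1, 0], "roll": 0, "jaw": 66}, {"travel": [-29.7, 34.1, 0], "roll": 0, "jaw": 66}, {"travel": [-29.7, 34.1, 0], "roll": 0, "jaw": 66}, {"travel": [-29.7, 34.1, 0], "roll": 0, "jaw": 66}, {"travel": [-29.7, 34.1, 0], "roll": 0, "jaw": 66}, {"travel": [-29.7, 34.1, 0], "roll": 0, "jaw": 66}, {"travel": [-29.7, 34.1, 0], "roll": 0, "jaw": 66}, {"travel": [-29.7, 34.1, 0], "roll": 0, "jaw": 66}])

```text
clock: 1.15
tool_pos: [0.3897, -0.2173, 0.2487]
orientation: [-180.0, 0.0, -161.0]
force: [1.2, 0.8, -0.9]
opening: 0.0657
gripper_force: 0.0
```

apply_moves(targets=[{"travel": [-29.7, 34.1, 0], "roll": 0, "jaw": 66}, {"travel": [-29.7, 34.1, 0], "roll": 0, "jaw": 66}, {"travel": [-29.7, 34.1, 0], "roll": 0, "jaw": 66}, {"travel": [-29.7, 34.1, 0], "roll": 0, "jaw": 66}, {"travel": [-29.7, 34.1, 0], "roll": 0, "jaw": 66}, {"travel": [-29.7, 34.1, 0], "roll": 0, "jaw": 66}, {"travel": [-29.7, 34.1, 0], "roll": 0, "jaw": 66}, {"travel": [-29.7, 34.1, 0], "roll": 0, "jaw": 66}, {"travel": [-29.7, 34.1, 0], "roll": 0, "jaw": 66}, {"travel": [-29.7, 34.1, 0], "roll": 0, "jaw": 66}])

```text
clock: 2.15
tool_pos: [0.5595, 0.202, 0.2484]
orientation: [180.0, -0.0, -161.0]
force: [0.8, 0.6, -0.0]
opening: 0.0665
gripper_force: 0.0
```

apply_moves(targets=[{"travel": [0, 0, 0], "roll": 6.3, "jaw": 66}, {"travel": [0, 0, 0], "roll": 6.3, "jaw": 66}, {"travel": [0, 0, 0], "roll": 6.4, "jaw": 66}, {"travel": [0, 0, 0], "roll": 0, "jaw": 66}, {"travel": [0, 0, 0], "roll": 0, "jaw": 66}])

```text
clock: 2.65
tool_pos: [0.5592, 0.2, 0.2484]
orientation: [-180.0, -0.0, -179.8]
force: [0.2, -0.6, -0.3]
opening: 0.0661
gripper_force: 0.0
```

```bash
cat >> h.py <<'E'
import json
def look(name):
    o=ctrl.get_obs(); im=ctrl.snapshot('wrist')[:,:,::-1]; cv2.imwrite('pics/'+name+'.png',im)
    json.dump({k:np.array(o[k]).tolist() for k in('tool_pos','orientation')},open('pics/'+name+'.json','w'));return im,o
def ld(name): return json.load(open('pics/'+name+'.json'))
def go(x,y,z,yaw,o=None):
    "total tool-axis travel (mm), then roll, from the measured pose"
    o=o or ctrl.get_obs();T=T_tool(o);d=T[:3,:3].T@(np.array([x,y,z])-T[:3,3])*1000
    r=(o['orientation'][2]-yaw+180)%360-180
    print('travel',d.round(1),'roll',round(r,2))
def st():
    o=ctrl.get_obs();print(round(o['clock'],2),o['tool_pos'],o['orientation'],'F',o['force'],'op',round(o['opening']*1000,1),o['gripper_force'],'q',o['joint_pos'])
E
python3 - <<'E'
from h import *
st(); look('w1')
E
```

```text
2.65 [0.5592 0.2    0.2484] [-179.9943   -0.0136 -179.807 ] F [ 0.214  -0.5525 -0.3066] op 66.1 0.0 q [  38.5226   12.9862   -9.9329   -0.0043  -67.095  -128.3279]
```

View pics/w1.png

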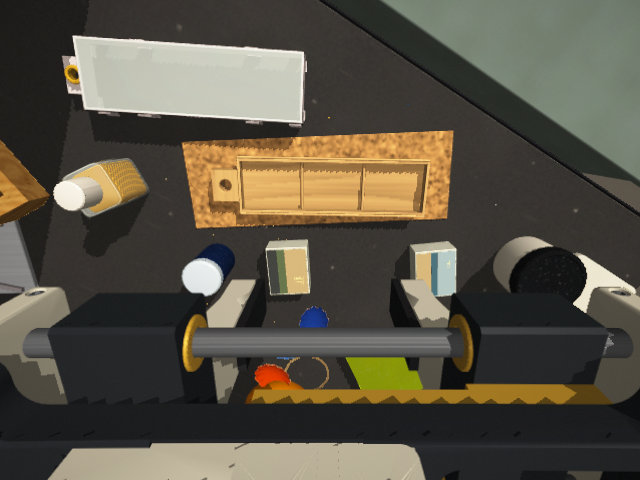

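The wrist view shows the cover top at (75,37)-(303,123), the tray at (238,157)-(429,215) and its hole at (226,185). Canvases are at (288,270) and (434,270). I'll enlarge the tray and canvases.

Run:
```python
from h import *
t=cv2.imread('pics/w1.png')
crop(t,180,125,460,300,2.85,'c.png')
```

```text
(no output)
```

View pics/c.png

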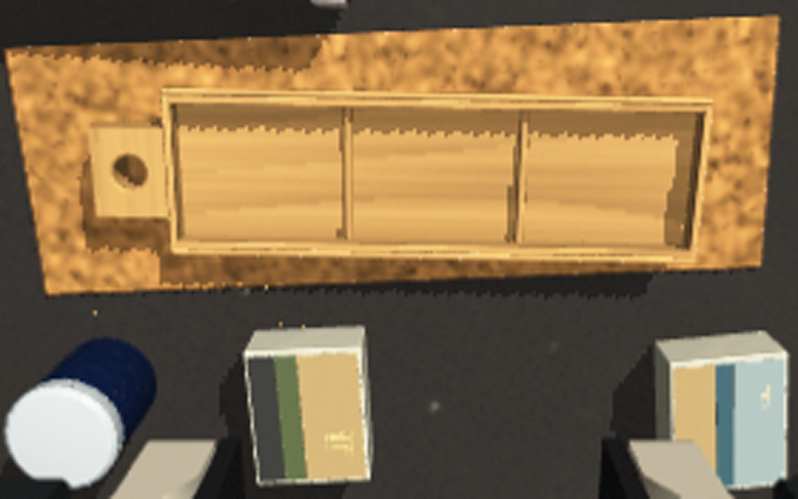

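Run:
```python
from h import *
o=ld('w1')
def f(pts,z): 
    p=(np.array(pts)+.5)/2.85-.5+np.array((180,125)); return pix2z('wrist',p,z,o)
def box(n,pts,z):
    w=f(pts,z)[:,:2]; print(n,w.mean(0),'edges',np.linalg.norm(np.roll(w,-1,0)-w,axis=1), 'TL>BL',np.degrees(np.arctan2(*(w[3]-w[0]+w[2]-w[1])[::-1])),'TL>TR',np.degrees(np.arctan2(*(w[1]-w[0]+w[2]-w[3])[::-1])))
box('B',[(247,353),(361,351),(369,480),(258,484)],.028)
box('A',[(671,363),(786,349),(790,487),(675,490)],.028)
box('tray',[(163,90),(712,101),(694,262),(173,252)],.023)
box('mat',[(5,48),(779,15),(762,268),(48,295)],.003)
print('hole',f([(130,171)],.023))
```

```text
B [0.6351 0.1544] edges [0.0457 0.0576 0.0466 0.0586] TL>BL 1.9268552253433833 TL>TR 91.86495715470639
A [0.6368 0.3273] edges [0.0458 0.0622 0.0481 0.0574] TL>BL 7.5255244105956 TL>TR 94.74630715193271
tray [0.537  0.2057] edges [0.2046 0.062  0.2048 0.062 ] TL>BL -0.9645510494241373 TL>TR 89.05903152717494
mat [0.5338 0.1904] edges [0.2983 0.1003 0.2987 0.0998] TL>BL 2.79405644259995 TL>TR 92.48438612632334
hole [[0.5345 0.0889 0.023 ]]
```

apply_moves(targets=[{"travel": [-15, -9.3, 29], "roll": -2, "jaw": 62}, {"travel": [-15, -9.3, 29], "roll": 0, "jaw": 62}, {"travel": [-15, -9.3, 29], "roll": 0, "jaw": 62}, {"travel": [-15, -9.3, 29], "roll": 0, "jaw": 62}, {"travel": [-15, -9.3, 29], "roll": 0, "jaw": 62}, {"travel": [0, 0, 0], "roll": 0, "jaw": 62}, {"travel": [0, 0, 0], "roll": 0, "jaw": 62}])

```text
clock: 3.4
tool_pos: [0.6354, 0.1552, 0.103]
orientation: [-179.9, -0.1, -178.0]
force: [0.4, -0.0, 1.0]
opening: 0.0618
gripper_force: 0.0
```

Run:
```python
from h import *
st(); go(.6345,.1535,.037,-177.8); im,o=look('w2'); cv2.imwrite('pics/w2c.png',cv2.resize(im[200:440,160:480],None,fx=2,fy=2))
```

```text
3.4 [0.6354 0.1552 0.103 ] [-179.9422   -0.0835 -177.9538] F [ 0.4268 -0.0449  0.9512] op 61.8 0.0 q [  30.7823   25.4662  -12.1468    0.0133  -52.488  -118.7442]
travel [ 0.9 -1.6 66. ] roll -0.15
```

View pics/w2c.png

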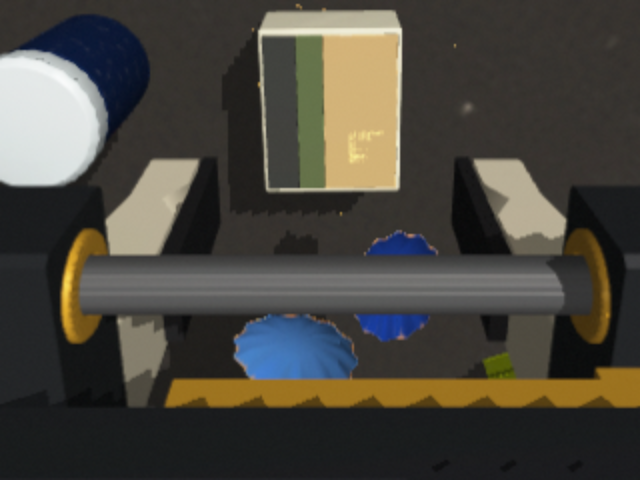

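The canvas is centred between the fingers, with its top at crop (262,36)-(399,190). Computing the refined pose.

Run:
```python
from h import *
o=ld('w2'); w=pix2z('wrist',(np.array([(262,36),(400,34),(399,190),(268,190)])+.5)/2-.5+np.array((160,200)),.028,o)
print(w,w.mean(0))
go(w.mean(0)[0],w.mean(0)[1],.037,-177.8)
```

```text
[[0.6083 0.1302 0.028 ]
 [0.606  0.1754 0.028 ]
 [0.6629 0.1787 0.028 ]
 [0.6646 0.1324 0.028 ]] [0.6354 0.1542 0.028 ]
travel [ 0.5 -1.6 67.2] roll -0.13
```

apply_moves(targets=[{"travel": [0, -1, 22], "roll": 0, "jaw": 62}, {"travel": [0, 0, 22], "roll": 0, "jaw": 62}, {"travel": [0, 0, 22], "roll": 0, "jaw": 62}, {"travel": [0, 0, 0], "roll": 0, "jaw": 62}, {"travel": [0, 0, 0], "roll": 0, "jaw": 40}, {"travel": [0, 0, 0], "roll": 0, "jaw": 40}, {"travel": [0, 0, 0], "roll": 0, "jaw": 40}, {"travel": [0, 0, 0], "roll": 0, "jaw": 40}])

```text
clock: 4.25
tool_pos: [0.6366, 0.1555, 0.0397]
orientation: [179.9, 0.2, -178.0]
force: [-2.5, 0.5, 7.6]
opening: 0.0479
gripper_force: 30.0
```

Run:
```python
from h import *
st()
```

```text
4.25 [0.6366 0.1555 0.0397] [ 179.9286    0.1625 -177.9518] F [-2.5364  0.5432  7.6019] op 47.9 30.002983510494232 q [  30.7514   29.52    -15.2712    0.0217  -45.0321 -118.7184]
```

apply_moves(targets=[{"travel": [0, 0, -10], "roll": 0, "jaw": 40}, {"travel": [0, 0, -30], "roll": 0, "jaw": 40}, {"travel": [0, 0, -30], "roll": 0, "jaw": 40}, {"travel": [0, 0, 0], "roll": 0, "jaw": 40}, {"travel": [0, 0, 0], "roll": 0, "jaw": 40}])

```text
clock: 4.75
tool_pos: [0.6361, 0.155, 0.1092]
orientation: [179.9, 0.1, -178.0]
force: [0.3, -0.7, -1.8]
opening: 0.0478
gripper_force: 30.0
```

Run:
```python
from h import *
st(); look('w3')
```

```text
4.75 [0.6361 0.155  0.1092] [ 179.9214    0.1309 -177.9963] F [ 0.3048 -0.7211 -1.7758] op 47.8 29.999499320983887 q [  30.7292   25.025   -11.9157   -0.0075  -52.9067 -118.7209]
```

View pics/w3.png

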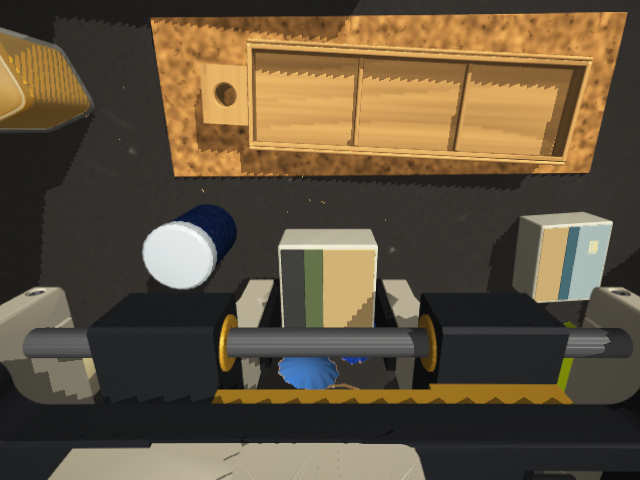

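Canvas B is held: near top edge (280,248)-(377,246). Tray rim corners are (247,41), (592,59), (565,163), (250,147). Canvas A is undisturbed.

Run:
```python
from h import *
o=ld('w3')
e=pix2z('wrist',[(280,248),(377,246)],.0975,o);print(e)
T=np.array(o['tool_pos']);print('edge mid rel tcp',e.mean(0)-T, np.degrees(np.arctan2(*(e[1]-e[0])[:2][::-1])))
w=pix2z('wrist',[(247,41),(592,59),(565,163),(250,147)],.023,o)[:,:2]
print(w,w.mean(0)); print(np.linalg.norm(np.roll(w,-1,0)-w,axis=1),np.degrees(np.arctan2(*(w[1]-w[0]+w[2]-w[3])[::-1])))
for yb in(-.068,0,.068):
    a=np.radians(-.85);print(np.array([.537,.2045])+[-np.sin(a)*yb,np.cos(a)*yb])
go(.5365,.1365,.11,-90.85)
```

```text
[[0.6069 0.1317 0.0975]
 [0.6043 0.1774 0.0975]]
edge mid rel tcp [-0.0305 -0.0004 -0.0117] 93.22548034761485
[[0.5057 0.1034]
 [0.5084 0.3083]
 [0.5691 0.3083]
 [0.5659 0.1028]] [0.5373 0.2057]
[0.2049 0.0607 0.2055 0.0602] 89.18404562446041
[0.536  0.1365]
[0.537  0.2045]
[0.538  0.2725]
travel [ 99.5 -14.8  -2. ] roll -87.16
```

apply_moves(targets=[{"travel": [25, -3.4, 0], "roll": 0, "jaw": 40}, {"travel": [25, -3.4, 0], "roll": 0, "jaw": 40}, {"travel": [25, -3.4, 0], "roll": 0, "jaw": 40}, {"travel": [24.8, -3.4, 0], "roll": 0, "jaw": 40}, {"travel": [0, 0, 0], "roll": -8, "jaw": 40}, {"travel": [0, 0, 0], "roll": -8, "jaw": 40}, {"travel": [0, 0, 0], "roll": -8, "jaw": 40}, {"travel": [0, 0, 0], "roll": -8, "jaw": 40}, {"travel": [0, 0, 0], "roll": -8, "jaw": 40}, {"travel": [0, 0, 0], "roll": -8, "jaw": 40}])

```text
clock: 5.8
tool_pos: [0.5356, 0.1372, 0.1065]
orientation: [180.0, -0.1, -129.7]
force: [0.6, 0.2, -0.8]
opening: 0.0473
gripper_force: 30.0
```

apply_moves(targets=[{"travel": [0, 0, 0], "roll": -8, "jaw": 40}, {"travel": [0, 0, 0], "roll": -8, "jaw": 40}, {"travel": [0, 0, 0], "roll": -8, "jaw": 40}, {"travel": [0, 0, 0], "roll": -8, "jaw": 40}, {"travel": [0, 0, 0], "roll": -7.2, "jaw": 40}, {"travel": [0, 0, 0], "roll": 0, "jaw": 40}, {"travel": [0, 0, 0], "roll": 0, "jaw": 40}])

```text
clock: 6.5
tool_pos: [0.5359, 0.1374, 0.1069]
orientation: [179.9, -0.0, -91.0]
force: [0.4, -0.5, -0.3]
opening: 0.0472
gripper_force: 30.0
```

Run:
```python
from h import *
st(); go(.5362,.1377,.0493,-90.85); look('w4')
```

```text
6.5 [0.5359 0.1374 0.1069] [179.933   -0.0397 -91.0116] F [ 0.4109 -0.5124 -0.3435] op 47.2 29.999466240406036 q [ 34.6579  16.9898 -25.1684  -0.0092 -47.9194 -35.6634]
travel [-0.4 -0.3 57.6] roll -0.16
```

View pics/w4.png

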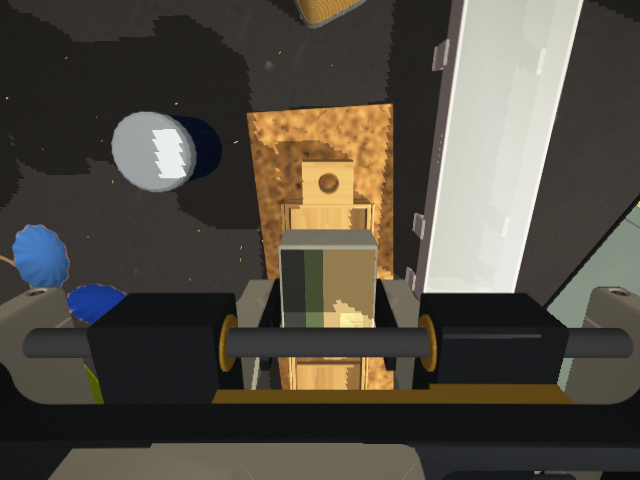

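Run:
```python
from h import *
o=ld('w4')
print(pix2z('wrist',[(285,201),(373,204),(328,183)],.023,o))
print(pix2z('wrist',[(280,247),(377,246)],.0955,o), o['tool_pos'])
```

```text
[[0.5641 0.0994 0.023 ]
 [0.5049 0.1026 0.023 ]
 [0.535  0.0879 0.023 ]]
[[0.5581 0.1062 0.0955]
 [0.5124 0.1065 0.0955]] [0.5359165993664806, 0.13738115533433481, 0.10692220639375333]
```

apply_moves(targets=[{"travel": [0, 0, 15], "roll": -0.1, "jaw": 40}, {"travel": [0, 0, 15], "roll": 0, "jaw": 40}, {"travel": [0, 0, 10], "roll": 0, "jaw": 40}, {"travel": [0, 0, 7], "roll": 0, "jaw": 40}, {"travel": [0, 0, 5], "roll": 0, "jaw": 40}, {"travel": [0, 0, 2], "roll": 0, "jaw": 40}, {"travel": [0, 0, 1], "roll": 0, "jaw": 40}, {"travel": [0, 0, 0], "roll": 0, "jaw": 40}, {"travel": [0, 0, 0], "roll": 0, "jaw": 40}])

```text
clock: 7.45
tool_pos: [0.5366, 0.1378, 0.0529]
orientation: [-180.0, 0.0, -90.7]
force: [0.0, -0.1, -0.2]
opening: 0.0475
gripper_force: 30.0
```

Run:
```python
from h import *
st()
```

```text
7.45 [0.5366 0.1378 0.0529] [-179.9677    0.0206  -90.6918] F [ 0.0274 -0.1022 -0.1521] op 47.5 29.99954402446747 q [ 34.662   21.11   -28.1121   0.0029 -40.7396 -35.3559]
```

apply_moves(targets=[{"travel": [0, 0, 1], "roll": 0, "jaw": 40}, {"travel": [0, 0, 1], "roll": 0, "jaw": 40}, {"travel": [0, 0, 0.5], "roll": 0, "jaw": 40}, {"travel": [0, 0, 0], "roll": 0, "jaw": 40}])

```text
clock: 7.85
tool_pos: [0.5365, 0.1377, 0.0507]
orientation: [-180.0, 0.0, -90.7]
force: [-2.1, -0.4, 5.6]
opening: 0.0478
gripper_force: 30.0
```

Run:
```python
from h import *
st()
```

```text
7.85 [0.5365 0.1377 0.0507] [-179.9786    0.0046  -90.6812] F [-2.0657 -0.3521  5.6045] op 47.8 30.00078409910202 q [ 34.6627  21.2938 -28.2301   0.0133 -40.4559 -35.354 ]
```

apply_moves(targets=[{"travel": [0, 0, 0], "roll": 0, "jaw": 56}, {"travel": [0, 0, 0], "roll": 0, "jaw": 56}, {"travel": [0, 0, 0], "roll": 0, "jaw": 56}, {"travel": [0, 0, -20], "roll": 0, "jaw": 56}, {"travel": [0, 0, -25], "roll": 0, "jaw": 64}, {"travel": [0, 0, -25], "roll": 0, "jaw": 64}, {"travel": [-38, -19.6, 0], "roll": 0, "jaw": 64}, {"travel": [-38, -19.6, 0], "roll": 0, "jaw": 64}, {"travel": [-38, -19.6, 0], "roll": 0, "jaw": 64}, {"travel": [-38, -19.6, 0], "roll": 0, "jaw": 64}])

```text
clock: 8.85
tool_pos: [0.6172, 0.2901, 0.1201]
orientation: [-180.0, 0.0, -90.7]
force: [-0.0, 0.0, 0.2]
opening: 0.064
gripper_force: 0.0
```

apply_moves(targets=[{"travel": [-38, -19.6, 0], "roll": 0, "jaw": 64}, {"travel": [0, 0, 0], "roll": 8.28, "jaw": 64}, {"travel": [0, 0, 0], "roll": 8.28, "jaw": 64}, {"travel": [0, 0, 0], "roll": 8.28, "jaw": 64}, {"travel": [0, 0, 0], "roll": 8.28, "jaw": 64}, {"travel": [0, 0, 0], "roll": 8.28, "jaw": 64}, {"travel": [0, 0, 0], "roll": 8.28, "jaw": 64}, {"travel": [0, 0, 0], "roll": 8.28, "jaw": 64}, {"travel": [0, 0, 0], "roll": 8.28, "jaw": 64}, {"travel": [0, 0, 0], "roll": 8.28, "jaw": 64}])

```text
clock: 9.85
tool_pos: [0.6365, 0.3264, 0.1196]
orientation: [-180.0, -0.0, -165.6]
force: [0.2, 0.1, -0.4]
opening: 0.0643
gripper_force: 0.0
```

apply_moves(targets=[{"travel": [0, 0, 0], "roll": 8.28, "jaw": 64}, {"travel": [0, 0, 0], "roll": 0, "jaw": 64}, {"travel": [0, 0, 0], "roll": 0, "jaw": 64}])

```text
clock: 10.15
tool_pos: [0.6365, 0.3264, 0.1198]
orientation: [-180.0, -0.0, -173.2]
force: [-0.8, 0.4, -0.5]
opening: 0.0641
gripper_force: 0.0
```

Run:
```python
from h import *
st(); go(.637,.327,.04,-173.5); look('w5')
```

```text
10.15 [0.6365 0.3264 0.1198] [-179.9882   -0.022  -173.2442] F [-0.7578  0.4076 -0.5313] op 64.1 0.0 q [  42.6985   29.539    -2.5639   -0.004   -57.9218 -125.9406]
travel [-0.6  0.6 79.8] roll 0.26
```

View pics/w5.png

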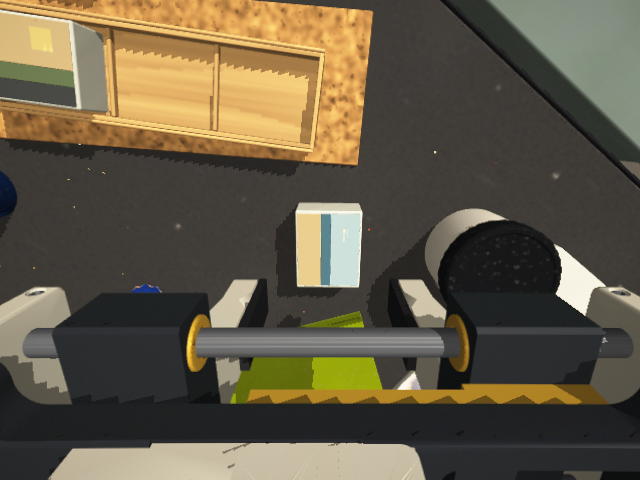

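Canvas A's top is at (297,213)-(361,287), centred between the fingers. Canvas B sits in bay0.

Run:
```python
from h import *
o=ld('w5'); w=pix2z('wrist',[(297,213),(360,211),(361,286),(297,287)],.028,o)
print(w,w.mean(0), np.degrees(np.arctan2(*(w[2]+w[3]-w[0]-w[1])[:2][::-1])),np.degrees(np.arctan2(*(w[1]+w[2]-w[0]-w[3])[:2][::-1])))
go(*w.mean(0)[:2],.0385,-173.5)
```

```text
[[0.6123 0.302  0.028 ]
 [0.6057 0.3459 0.028 ]
 [0.6633 0.3552 0.028 ]
 [0.6698 0.3072 0.028 ]] [0.6378 0.3276 0.028 ] 7.187546475753524 98.16351027505127
travel [-1.3  1.  81.3] roll 0.24
```

apply_moves(targets=[{"travel": [-1.3, 1, 20], "roll": 0, "jaw": 64}, {"travel": [0, 0, 20], "roll": 0, "jaw": 64}, {"travel": [0, 0, 20], "roll": 0, "jaw": 64}, {"travel": [0, 0, 20], "roll": 0, "jaw": 64}, {"travel": [0, 0, 0], "roll": 0, "jaw": 64}, {"travel": [0, 0, 0], "roll": 0, "jaw": 40}, {"travel": [0, 0, 0], "roll": 0, "jaw": 40}, {"travel": [0, 0, 0], "roll": 0, "jaw": 40}, {"travel": [0, 0, 0], "roll": 0, "jaw": 40}])

```text
clock: 11.1
tool_pos: [0.6385, 0.3281, 0.0415]
orientation: [179.9, 0.1, -173.5]
force: [0.7, -0.6, 3.3]
opening: 0.0477
gripper_force: 30.0
```

apply_moves(targets=[{"travel": [0, 0, -10], "roll": 0, "jaw": 40}, {"travel": [0, 0, -30], "roll": 0, "jaw": 40}, {"travel": [0, 0, -30], "roll": 0, "jaw": 40}, {"travel": [0, 0, 0], "roll": 0, "jaw": 40}, {"travel": [0, 0, 0], "roll": 0, "jaw": 40}])

```text
clock: 11.6
tool_pos: [0.6381, 0.328, 0.1118]
orientation: [179.9, 0.1, -173.5]
force: [-0.2, -0.5, -0.7]
opening: 0.0477
gripper_force: 30.0
```

Run:
```python
from h import *
st(); look('w6'); go(.5372,.2055,.11,-90.85)
```

```text
11.6 [0.6381 0.328  0.1118] [ 179.9068    0.1071 -173.4942] F [-0.1954 -0.5302 -0.7393] op 47.7 29.99922662973404 q [  42.7036   30.0409   -2.8455   -0.0143  -56.9721 -126.1899]
travel [ 113.4 -109.9    0.4] roll -82.65
```

apply_moves(targets=[{"travel": [22.7, -21.9, 0], "roll": 0, "jaw": 40}, {"travel": [22.7, -21.9, 0], "roll": 0, "jaw": 40}, {"travel": [22.7, -21.9, 0], "roll": 0, "jaw": 40}, {"travel": [22.7, -21.9, 0], "roll": 0, "jaw": 40}, {"travel": [22.7, -21.9, 0], "roll": 0, "jaw": 40}, {"travel": [0, 0, 0], "roll": -8.26, "jaw": 40}, {"travel": [0, 0, 0], "roll": -8.26, "jaw": 40}, {"travel": [0, 0, 0], "roll": -8.26, "jaw": 40}, {"travel": [0, 0, 0], "roll": -8.26, "jaw": 40}, {"travel": [0, 0, 0], "roll": -8.26, "jaw": 40}])

```text
clock: 12.65
tool_pos: [0.5367, 0.2054, 0.1091]
orientation: [180.0, -0.1, -131.9]
force: [0.4, 0.1, -0.3]
opening: 0.0475
gripper_force: 30.0
```

apply_moves(targets=[{"travel": [0, 0, 0], "roll": -8.26, "jaw": 40}, {"travel": [0, 0, 0], "roll": -8.26, "jaw": 40}, {"travel": [0, 0, 0], "roll": -8.26, "jaw": 40}, {"travel": [0, 0, 0], "roll": -8.26, "jaw": 40}, {"travel": [0, 0, 0], "roll": -8.26, "jaw": 40}, {"travel": [0, 0, 0], "roll": 0, "jaw": 40}, {"travel": [0, 0, 0], "roll": 0, "jaw": 40}])

```text
clock: 13.35
tool_pos: [0.537, 0.2056, 0.1094]
orientation: [179.9, -0.0, -91.1]
force: [-0.8, 0.0, -0.1]
opening: 0.0475
gripper_force: 30.0
```

Run:
```python
from h import *
st(); im,o=look('w7'); go(.5372,.2062,.0525,-90.85)
# composite: w6 & w7 side by side
b=cv2.imread('pics/w6.png'); c=np.hstack([b[180:330,180:480],im[150:330,180:480][-150:]]); 
cv2.imwrite('pics/cmp.png',np.hstack([cv2.resize(b[200:340,220:430],None,fx=1.5,fy=1.5),cv2.resize(im[20:340,170:460],None,fx=1.6,fy=1.6)[:512][-210:]]) if 0 else cv2.resize(im[0:340,130:500],None,fx=1.7,fy=1.7))
```

```text
13.35 [0.537  0.2056 0.1094] [179.932   -0.0482 -91.145 ] F [-0.7964  0.0109 -0.068 ] op 47.5 29.99875098466873 q [ 40.4314  18.6268 -22.2567  -0.012  -49.1994 -41.5686]
travel [-0.5 -0.1 57. ] roll -0.27
```

View pics/cmp.png

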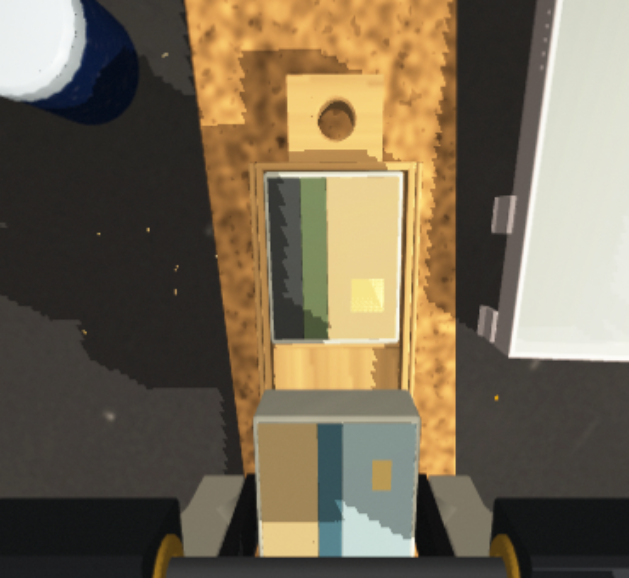

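Canvas B is in bay0 and canvas A is aligned over bay1. Lowering and releasing.

apply_moves(targets=[{"travel": [-0.5, 0, 15], "roll": -0.2, "jaw": 40}, {"travel": [0, 0, 15], "roll": 0, "jaw": 40}, {"travel": [0, 0, 12], "roll": 0, "jaw": 40}, {"travel": [0, 0, 8], "roll": 0, "jaw": 40}, {"travel": [0, 0, 4], "roll": 0, "jaw": 40}, {"travel": [0, 0, 1], "roll": 0, "jaw": 40}, {"travel": [0, 0, 1], "roll": 0, "jaw": 40}, {"travel": [0, 0, 1], "roll": 0, "jaw": 40}, {"travel": [0, 0, 0], "roll": 0, "jaw": 40}])

```text
clock: 14.3
tool_pos: [0.5376, 0.2065, 0.0534]
orientation: [-180.0, 0.0, -90.7]
force: [0.2, 0.8, -1.0]
opening: 0.0474
gripper_force: 30.0
```

Run:
```python
from h import *
st()
```

```text
14.3 [0.5376 0.2065 0.0534] [-179.9746    0.0208  -90.6948] F [ 0.2293  0.7627 -0.9522] op 47.4 29.99922752380371 q [ 40.4701  22.7229 -25.2381   0.0016 -42.0061 -41.1662]
```

apply_moves(targets=[{"travel": [0, 0, 1], "roll": 0, "jaw": 40}, {"travel": [0, 0, 0], "roll": 0, "jaw": 56}, {"travel": [0, 0, 0], "roll": 0, "jaw": 56}, {"travel": [0, 0, 0], "roll": 0, "jaw": 56}, {"travel": [0, 0, -30], "roll": 0, "jaw": 56}, {"travel": [0, 0, -40], "roll": 0, "jaw": 84}, {"travel": [0, 0, -40], "roll": 0, "jaw": 84}, {"travel": [0, 0, -38], "roll": 0, "jaw": 84}])

```text
clock: 15.1
tool_pos: [0.5373, 0.2063, 0.2018]
orientation: [-180.0, 0.0, -90.7]
force: [1.8, 0.7, -0.9]
opening: 0.0746
gripper_force: 0.0
```

apply_moves(targets=[{"travel": [35, 26, 0], "roll": 0, "jaw": 84}, {"travel": [35, 26, 0], "roll": 0, "jaw": 84}, {"travel": [35, 26, 0], "roll": 0, "jaw": 84}, {"travel": [35, 26, 0], "roll": 0, "jaw": 84}, {"travel": [0, 0, 0], "roll": 2.3, "jaw": 84}, {"travel": [0, 0, 0], "roll": 0, "jaw": 84}, {"travel": [0, 0, 0], "roll": 0, "jaw": 84}])

```text
clock: 15.8
tool_pos: [0.4322, 0.068, 0.2004]
orientation: [-180.0, 0.0, -92.9]
force: [-0.5, -0.2, 0.4]
opening: 0.084
gripper_force: 0.0
```

Run:
```python
from h import *
st(); look('w8'); a=cv2.imread('pics/w8.png'); t=ctrl.snapshot('top')[:,:,::-1]; cv2.imwrite('pics/top1.png',t)
c=cv2.resize(t[215:335,195:365],None,fx=1.88,fy=1.88,interpolation=cv2.INTER_CUBIC)
m=np.zeros((480+c.shape[0]//1-100,640,3),np.uint8); cv2.imwrite('pics/d.png',np.vstack([a[:340],np.pad(c,((0,0),(0,640-c.shape[1]),(0,0)))]))
```

```text
15.8 [0.4322 0.068  0.2004] [-179.9537    0.0265  -92.9305] F [-0.5497 -0.1533  0.3514] op 84.0 0.0 q [ 34.9461  -0.122  -31.8777   0.0089 -58.1915 -37.8813]
```

View pics/d.png

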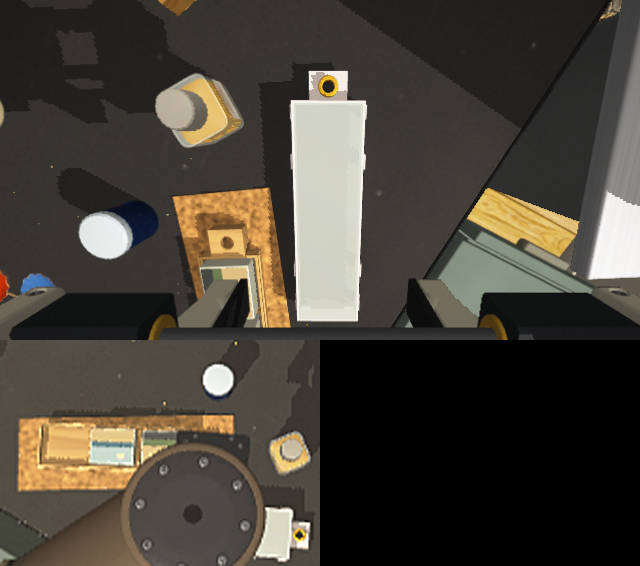

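The canvases are in bay0 and bay1. The cover top is at (290,101), (367,101), (358,321), (297,321), and the eyelet at (329,86).

Run:
```python
from h import *
o=ld('w8'); w=pix2z('wrist',[(290,101),(367,101),(358,321),(297,321)],.0341,o)[:,:2]
e=pix2z('wrist',[(329,86)],.0236,o)[0]
print(w,w.mean(0),np.linalg.norm(np.roll(w,-1,0)-w,axis=1),'e',e)
d=(w[2]+w[3]-w[0]-w[1]);print('yaw',np.degrees(np.arctan2(d[1],d[0]))-90)
d=(w[0]+w[3]-w[1]-w[2]);print('yaw2',np.degrees(np.arctan2(d[1],d[0])))
```

```text
[[ 0.4589 -0.039 ]
 [ 0.3941 -0.0356]
 [ 0.4065  0.1771]
 [ 0.47    0.1738]] [0.4324 0.0691] [0.065  0.2131 0.0636 0.2131] e [ 0.4254 -0.05    0.0236]
yaw -3.1616353646238053
yaw2 -2.9223733483971883
```

apply_moves(targets=[{"travel": [-1, 0, 35], "roll": 0, "jaw": 84}, {"travel": [0, 0, 35], "roll": 0, "jaw": 84}, {"travel": [0, 0, 35], "roll": 0, "jaw": 84}, {"travel": [0, 0, 35], "roll": 0, "jaw": 84}, {"travel": [0, 0, 20], "roll": 0, "jaw": 84}, {"travel": [0, 0, 0], "roll": 0, "jaw": 84}, {"travel": [0, 0, 0], "roll": 0, "jaw": 55}, {"travel": [0, 0, 0], "roll": 0, "jaw": 55}, {"travel": [0, 0, 0], "roll": 0, "jaw": 55}, {"travel": [0, 0, 0], "roll": 0, "jaw": 55}])

```text
clock: 16.9
tool_pos: [0.4326, 0.0693, 0.0411]
orientation: [-179.9, 0.1, -93.0]
force: [-0.6, 1.1, 2.4]
opening: 0.064
gripper_force: 30.0
```

apply_moves(targets=[{"travel": [0, 0, 0], "roll": 0, "jaw": 55}, {"travel": [0, 0, -20], "roll": 0, "jaw": 55}, {"travel": [0, 0, -30], "roll": 0, "jaw": 55}, {"travel": [0, 0, -35], "roll": 0, "jaw": 55}, {"travel": [0, 0, -35], "roll": 0, "jaw": 55}, {"travel": [0, 0, 0], "roll": 0, "jaw": 55}, {"travel": [0, 0, 0], "roll": 0, "jaw": 55}])

```text
clock: 17.6
tool_pos: [0.4318, 0.0688, 0.1607]
orientation: [-179.9, 0.1, -93.0]
force: [-0.3, -0.0, -2.1]
opening: 0.0637
gripper_force: 30.0
```

Run:
```python
from h import *
st(); look('w9'); go(.537,.2055,.15,-90.85)
```

```text
17.6 [0.4318 0.0688 0.1607] [-179.9094    0.0979  -93.0094] F [-0.3024 -0.009  -2.0527] op 63.7 29.996744692325592 q [ 35.0537   2.3909 -35.2359  -0.0269 -52.2415 -38.0467]
travel [-142.4  -98.4    9.9] roll -2.16
```

```bash
cat >> h.py <<'E'
def eyelet(im,roi=None):
    h=cv2.cvtColor(im,cv2.COLOR_BGR2HSV);m=cv2.inRange(h,(18,120,120),(35,255,255))
    if roi: k=np.zeros_like(m);x0,y0,x1,y1=roi;k[y0:y1,x0:x1]=m[y0:y1,x0:x1];m=k
    p=cv2.findNonZero(m); x,y,w,hh=cv2.boundingRect(p); (c,s,a)=cv2.fitEllipse(cv2.convexHull(p)); return c,s,(x,y,w,hh)
E
python3 - <<'E'
from h import *
for n,z in(('w8',.0236),('w9',.1607-.0411+.0236)):
    im=cv2.imread(f'pics/{n}.png');r=eyelet(im,(290,40,370,110) if n=='w8' else (280,20,380,160));o=ld(n);print(n,r)
    P=pix2z('wrist',[r[0]],z,o)[0];print(P,np.linalg.inv(T_tool(o))@np.r_[P,1]*1000)
E
```

```text
w8 ((327.8402099609375, 85.71224212646484), (19.58806037902832, 21.4166316986084), (318, 75, 20, 22))
[ 0.4264 -0.0503  0.0236] [ 118.4902   -0.0717  176.7367 1000.    ]
w9 ((328.9052429199219, 35.16280746459961), (42.751747131347656, 44.91179275512695), (308, 20, 42, 38))
[ 0.4254 -0.0506  0.1432] [ 119.6576    0.2054   17.3251 1000.    ]
```

apply_moves(targets=[{"travel": [-35.7, -24.5, 0], "roll": 0, "jaw": 55}, {"travel": [-35.7, -24.5, 0], "roll": 0, "jaw": 55}, {"travel": [-35.7, -24.5, 0], "roll": 0, "jaw": 55}, {"travel": [-35.7, -24.5, 0], "roll": 0, "jaw": 55}, {"travel": [0, 0, 0], "roll": -2.16, "jaw": 55}, {"travel": [0, 0, 25], "roll": 0, "jaw": 55}, {"travel": [0, 0, 25], "roll": 0, "jaw": 55}, {"travel": [0, 0, 20], "roll": 0, "jaw": 55}, {"travel": [0, 0, 0], "roll": 0, "jaw": 55}, {"travel": [0, 0, 0], "roll": 0, "jaw": 55}])

```text
clock: 18.65
tool_pos: [0.5367, 0.2057, 0.0891]
orientation: [179.9, -0.1, -90.8]
force: [1.6, 0.5, -1.1]
opening: 0.0638
gripper_force: 30.0
```

Run:
```python
from h import *
st(); im,o=look('w10'); go(.5368,.2058,.065,-90.85); cv2.imwrite('pics/e.png',np.vstack([im[0:330,150:500]]))
cv2.imwrite('pics/e.png',cv2.resize(im[0:330,130:530],None,fx=1.8,fy=1.8))
```

```text
18.65 [0.5367 0.2057 0.0891] [179.8859  -0.1142 -90.8215] F [ 1.5528  0.4768 -1.0779] op 63.8 29.9970942735672 q [ 40.4724  20.0473 -23.406    0.0144 -46.7077 -41.3039]
travel [ 0.4  0.5 25.1] roll 0.04
```

View pics/e.png

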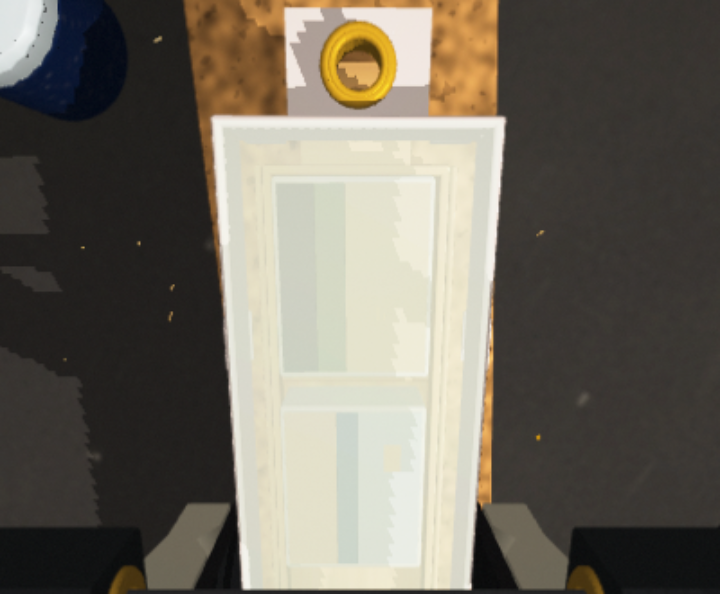

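Through the clear top, the tray rim (262..452 at row 167) is centred at 357 and the cover (213..505 at row 120) at 359. Checking the y offset numerically.

Run:
```python
from h import *
o=ld('w10'); f=lambda p:(np.array(p)+.5)/1.8-.5+np.array((130,0))
zc=.0891-.0411+.0126
print(pix2z('wrist',f([(262,167),(452,167),(278,560),(434,560)]),.023,o))
print(pix2z('wrist',f([(213,120),(505,120),(243,560),(475,560)]),zc+.0215,o))
im=cv2.imread('pics/w10.png');c=eyelet(im,(290,0,370,70));print(c,pix2z('wrist',[c[0]],zc+.011,o))
print(pix2z('wrist',[c[0]],zc+.006,o), 'hole',pix2z('wrist',f([(362,72)]),.023,o))
```

```text
[[0.5647 0.1023 0.023 ]
 [0.5055 0.1031 0.023 ]
 [0.5673 0.2409 0.023 ]
 [0.5075 0.2419 0.023 ]]
[[0.5662 0.0986 0.0821]
 [0.5034 0.0995 0.0821]
 [0.5676 0.2059 0.0821]
 [0.5048 0.2069 0.0821]]
((328.5814514160156, 35.137451171875), (42.87577438354492, 47.11464309692383), (308, 12, 42, 46)) [[0.5349 0.0859 0.0716]]
[[0.5348 0.0848 0.0666]] hole [[0.5333 0.0768 0.023 ]]
```

apply_moves(targets=[{"travel": [0, -0.5, 10], "roll": 0.1, "jaw": 55}, {"travel": [0, 0, 10], "roll": 0, "jaw": 55}, {"travel": [0, 0, 4], "roll": 0, "jaw": 55}, {"travel": [0, 0, 2], "roll": 0, "jaw": 55}, {"travel": [0, 0, 0], "roll": 0, "jaw": 55}])

```text
clock: 19.2
tool_pos: [0.5376, 0.2061, 0.0638]
orientation: [180.0, -0.0, -90.9]
force: [0.6, -0.2, -0.3]
opening: 0.0636
gripper_force: 30.0
```

apply_moves(targets=[{"travel": [0, 0, 2], "roll": 0, "jaw": 55}, {"travel": [0, 0, 2], "roll": 0, "jaw": 55}, {"travel": [0, 0, 0], "roll": 0, "jaw": 55}])

```text
clock: 19.5
tool_pos: [0.5375, 0.2063, 0.06]
orientation: [180.0, 0.0, -90.9]
force: [-1.4, 0.8, -0.0]
opening: 0.0636
gripper_force: 30.0
```

apply_moves(targets=[{"travel": [0, 0, 2], "roll": 0, "jaw": 55}, {"travel": [0, 0, 2], "roll": 0, "jaw": 55}, {"travel": [0, 0, 0], "roll": 0, "jaw": 55}])

```text
clock: 19.8
tool_pos: [0.5376, 0.2064, 0.0566]
orientation: [-180.0, 0.0, -90.9]
force: [-2.9, 1.2, 5.6]
opening: 0.0634
gripper_force: 30.0
```

apply_moves(targets=[{"travel": [0, 0, 2], "roll": 0, "jaw": 55}, {"travel": [0, 0, 1], "roll": 0, "jaw": 55}, {"travel": [0, 0, 0], "roll": 0, "jaw": 55}])

```text
clock: 20.1
tool_pos: [0.5377, 0.2063, 0.0532]
orientation: [-180.0, 0.0, -90.9]
force: [-3.2, 0.7, 4.6]
opening: 0.0633
gripper_force: 30.0
```

apply_moves(targets=[{"travel": [0, 0, 1], "roll": 0, "jaw": 55}, {"travel": [0, 0, 1], "roll": 0, "jaw": 55}, {"travel": [0, 0, 0], "roll": 0, "jaw": 55}])

```text
clock: 20.4
tool_pos: [0.5376, 0.2062, 0.0517]
orientation: [-180.0, -0.0, -90.9]
force: [-5.3, -0.3, 10.1]
opening: 0.0638
gripper_force: 30.0
```

apply_moves(targets=[{"travel": [0, 0, 1], "roll": 0, "jaw": 55}, {"travel": [0, 0, 1], "roll": 0, "jaw": 55}, {"travel": [0, 0, 0], "roll": 0, "jaw": 55}])

```text
clock: 20.7
tool_pos: [0.5376, 0.2062, 0.0516]
orientation: [-180.0, 0.0, -90.9]
force: [-11.1, -1.2, 29.0]
opening: 0.0637
gripper_force: 30.0
```

apply_moves(targets=[{"travel": [0, 0, -2], "roll": 0, "jaw": 80}, {"travel": [0, 0, 0], "roll": 0, "jaw": 80}, {"travel": [0, 0, 0], "roll": 0, "jaw": 80}, {"travel": [0, 0, -20], "roll": 0, "jaw": 80}, {"travel": [0, 0, -25], "roll": 0, "jaw": 0}, {"travel": [30, 0, 0], "roll": 0, "jaw": 0}, {"travel": [30, 0, 0], "roll": 0, "jaw": 0}, {"travel": [0, 0, 0], "roll": 0, "jaw": 0}, {"travel": [0, 0, 0], "roll": 0, "jaw": 0}, {"travel": [0, 0, 18], "roll": 0, "jaw": 0}])

```text
clock: 21.7
tool_pos: [0.5385, 0.1473, 0.0796]
orientation: [-179.8, 0.1, -90.9]
force: [0.1, -0.2, 0.3]
opening: 0.0376
gripper_force: 0.0
```

apply_moves(targets=[{"travel": [0, 0, 8], "roll": 0, "jaw": 0}, {"travel": [0, 0, 2], "roll": 0, "jaw": 0}, {"travel": [0, 0, 2], "roll": 0, "jaw": 0}, {"travel": [0, 0, 0], "roll": 0, "jaw": 0}])

```text
clock: 22.1
tool_pos: [0.5374, 0.1468, 0.0668]
orientation: [-179.9, 0.0, -90.9]
force: [-0.8, 0.6, 3.3]
opening: 0.0056
gripper_force: 1.8
```

apply_moves(targets=[{"travel": [0, 0, 1.5], "roll": 0, "jaw": 0}, {"travel": [0, 0, 0], "roll": 0, "jaw": 0}])

```text
clock: 22.3
tool_pos: [0.5383, 0.147, 0.0667]
orientation: [-179.8, 0.0, -90.8]
force: [-2.0, -1.5, 12.9]
opening: 0.0003
gripper_force: 6.7
```

apply_moves(targets=[{"travel": [0, 0, -12], "roll": 0, "jaw": 0}, {"travel": [-40, 0, 0], "roll": 0, "jaw": 0}, {"travel": [-40, 0, 0], "roll": 0, "jaw": 0}, {"travel": [-40, 0, 0], "roll": 0, "jaw": 0}, {"travel": [0, 0, 9], "roll": 0, "jaw": 0}, {"travel": [0, 0, 2], "roll": 0, "jaw": 0}, {"travel": [0, 0, 0], "roll": 0, "jaw": 0}])

```text
clock: 23.0
tool_pos: [0.5394, 0.2678, 0.0669]
orientation: [-179.9, 0.1, -90.9]
force: [-0.3, 2.2, 3.2]
opening: 0.0003
gripper_force: 2.0
```

apply_moves(targets=[{"travel": [0, 0, 1.5], "roll": 0, "jaw": 0}, {"travel": [0, 0, 0], "roll": 0, "jaw": 0}])

```text
clock: 23.2
tool_pos: [0.5395, 0.2677, 0.0667]
orientation: [-179.8, 0.2, -90.9]
force: [-6.6, 5.7, 15.2]
opening: 0.0005
gripper_force: 7.6
```

Seated level at both ends (top at the expected height), so the clips have snapped. Now I'll measure the press with the wrist camera.

apply_moves(targets=[{"travel": [0, 0, -30], "roll": 0, "jaw": 0}, {"travel": [0, 0, -45], "roll": 0, "jaw": 0}, {"travel": [0, 0, -45], "roll": 0, "jaw": 0}, {"travel": [0, 0, -45], "roll": 0, "jaw": 80}, {"travel": [0, 0, -20], "roll": 0, "jaw": 80}, {"travel": [43.7, -8.7, 0], "roll": 0, "jaw": 80}, {"travel": [43.7, -8.7, 0], "roll": 0, "jaw": 80}, {"travel": [43.7, -8.7, 0], "roll": 0, "jaw": 80}, {"travel": [43.7, -8.7, 0], "roll": 0, "jaw": 80}, {"travel": [43.7, -8.7, 0], "roll": 0, "jaw": 80}])

```text
clock: 24.2
tool_pos: [0.5778, 0.0446, 0.2494]
orientation: [180.0, 0.0, -90.9]
force: [0.0, 0.8, 0.0]
opening: 0.0506
gripper_force: 0.0
```

apply_moves(targets=[{"travel": [43.7, -8.7, 0], "roll": 0, "jaw": 80}, {"travel": [43.7, -8.7, 0], "roll": 0, "jaw": 80}, {"travel": [43.7, -8.7, 0], "roll": 0, "jaw": 80}, {"travel": [43.7, -8.7, 0], "roll": 0, "jaw": 80}, {"travel": [43.7, -8.7, 0], "roll": -2.1, "jaw": 80}, {"travel": [0, 0, 0], "roll": 0, "jaw": 80}, {"travel": [0, 0, 0], "roll": 0, "jaw": 80}])

```text
clock: 24.9
tool_pos: [0.6175, -0.1739, 0.2486]
orientation: [179.9, 0.0, -89.0]
force: [-0.8, 0.4, 0.4]
opening: 0.0801
gripper_force: 0.0
```

Run:
```python
from h import *
st(); im,o=look('w11'); c=im[0:310,120:520]; cv2.imwrite('pics/g.png',cv2.resize(c,None,fx=1.9,fy=1.9,interpolation=cv2.INTER_CUBIC))
```

```text
24.9 [ 0.6175 -0.1739  0.2486] [179.9175   0.0203 -89.021 ] F [-0.7769  0.3573  0.4039] op 80.1 0.0 q [  1.6599  17.47    -3.7624  -0.0228 -68.8498  -0.6726]
```

View pics/g.png

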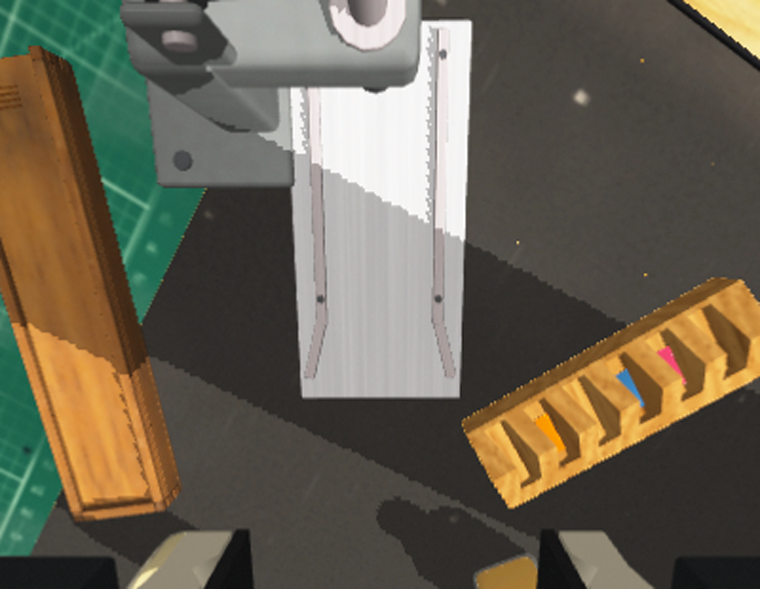

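The table's near corners are (303,398) and (460,398), and its far right corner is (471,20). The fence inner edges run (326,303)→(319,95) and (434,303)→(437,100). The rack corner nearest the table is at about (463,423).

Run:
```python
from h import *
o=ld('w11'); f=lambda p:(np.array(p)+.5)/1.9-.5+np.array((120,0))
t=pix2z('wrist',f([(303,398),(460,398),(471,20)]),.006,o)[:,:2]
fe=pix2z('wrist',f([(326,303),(434,303),(319,95),(437,100)]),.011,o)[:,:2]
print(t,'\n',fe)
print('len',np.linalg.norm(t[1]-t[2]),np.linalg.norm(t[0]-t[1]))
d=t[1]-t[2];y1=np.degrees(np.arctan2(d[1],d[0]))-90
d=t[0]-t[1];y2=np.degrees(np.arctan2(d[1],d[0]))
d=(fe[0]+fe[1]-fe[2]-fe[3]);y3=np.degrees(np.arctan2(d[1],d[0]))-90;print('yaws',y1,y2,y3)
for yaw in(1.0,1.3):
    a=np.radians(yaw);Y=np.array([-np.sin(a),np.cos(a)]);X=np.array([np.cos(a),np.sin(a)])
    m=(t[0]+t[1])/2-Y*.165;n=(fe[0]+fe[1])/2-Y*.12;q=t[2]+X*.049+Y*.035;print(yaw,m,n,q)
print('rack',pix2z('wrist',f([(463,423),(510,507),(728,278)]),.03,o)[:,:2])
```

```text
[[ 0.6738 -0.1666]
 [ 0.5773 -0.1682]
 [ 0.5815 -0.3675]] 
 [[ 0.6581 -0.2243]
 [ 0.5957 -0.2254]
 [ 0.66   -0.331 ]
 [ 0.5979 -0.3298]]
len 0.19937769067747976 0.09648202006780797
yaws 1.2214811343617384 0.9566553365613655 1.1042347200974234
1.0 [ 0.6284 -0.3323] [ 0.629  -0.3449] [ 0.6299 -0.3317]
1.3 [ 0.6293 -0.3323] [ 0.6296 -0.3448] [ 0.6297 -0.3314]
rack [[ 0.5775 -0.159 ]
 [ 0.5462 -0.1064]
 [ 0.4381 -0.2428]]
```

Run:
```python
from h import *
o=ld('w11'); f=lambda p:(np.array(p)+.5)/1.9-.5+np.array((120,0)); g=lambda p:(np.array(p)+.5)/4.7-.5+np.array((340,190))
def tri(a,b):
    A=pix2z('wrist',f([a]),0,o)[0];A2=pix2z('wrist',f([a]),.1,o)[0];B=pix2z('top',g([b]),0)[0];B2=pix2z('top',g([b]),.1)[0]
    best=min(((np.linalg.norm((A+(A2-A)*s-B-(B2-B)*s)[:2]),s*100) for s in np.linspace(0,2,401)));return best,A+(A2-A)*best[1]/100
print('rack near corner',tri((463,423),(268,329)))
print('rack corner 2',tri((740,280),(415,562)))
print('rack corner 3',tri((485,462),(183,380)), tri((510,507),(183,380)))
for z in(.102,.138): print('head front',pix2z('wrist',f([(240,85),(415,80)]),z,o))
```

```text
rack near corner ((np.float64(0.0001271976730310794), np.float64(28.500000000000004)), array([ 0.5773, -0.1586,  0.0285]))
rack corner 2 ((np.float64(0.014853565232732423), np.float64(57.00000000000001)), array([ 0.4458, -0.2431,  0.057 ]))
rack corner 3 ((np.float64(0.01119785124216948), np.float64(0.0)), array([ 0.5584, -0.1247,  0.    ])) ((np.float64(0.0012002803948916328), np.float64(39.0)), array([ 0.548 , -0.1102,  0.039 ]))
head front [[ 0.6812 -0.3161  0.102 ]
 [ 0.6121 -0.3191  0.102 ]]
head front [[ 0.6733 -0.3088  0.138 ]
 [ 0.6131 -0.3114  0.138 ]]
```

apply_moves(targets=[{"travel": [-44.5, 9.3, 0], "roll": 0, "jaw": 80}, {"travel": [-44.5, 9.3, 0], "roll": 0, "jaw": 80}, {"travel": [-44.5, 9.3, 0], "roll": 0, "jaw": 80}, {"travel": [-44.5, 9.3, 0], "roll": 0, "jaw": 80}, {"travel": [-44.5, 9.3, 0], "roll": 0, "jaw": 80}, {"travel": [-44.5, 9.3, 0], "roll": 0, "jaw": 80}, {"travel": [-44.5, 9.3, 0], "roll": 0, "jaw": 80}, {"travel": [-44.5, 9.3, 0], "roll": 1.9, "jaw": 80}, {"travel": [0, 0, 40], "roll": 0, "jaw": 80}, {"travel": [0, 0, 40], "roll": 0, "jaw": 80}])

```text
clock: 25.95
tool_pos: [0.536, 0.1855, 0.1698]
orientation: [-179.8, 0.2, -90.5]
force: [0.7, -0.5, -0.7]
opening: 0.0799
gripper_force: 0.0
```

Run:
```python
from h import *
st(); go(.5371,.1812,.054,-90.9)
```

```text
25.95 [0.536  0.1855 0.1698] [-179.826     0.1574  -90.4661] F [ 0.6976 -0.5391 -0.66  ] op 79.9 0.0 q [ 38.8397  14.0675 -19.5258  -0.0139 -56.1723 -39.2983]
travel [  4.6  -0.7 115.8] roll 0.43
```

apply_moves(targets=[{"travel": [0, 0, 40], "roll": 0, "jaw": 80}, {"travel": [0, 0, 40], "roll": 0, "jaw": 80}, {"travel": [0, 0, 20], "roll": 0, "jaw": 80}, {"travel": [0, 0, 0], "roll": 0, "jaw": 80}, {"travel": [0, 0, 0], "roll": 0, "jaw": 80}])

```text
clock: 26.45
tool_pos: [0.5367, 0.183, 0.0698]
orientation: [-180.0, -0.0, -90.6]
force: [0.1, 0.5, 0.0]
opening: 0.0797
gripper_force: 0.0
```

Run:
```python
from h import *
st(); go(.5371,.1812,.054,-90.9)
```

```text
26.45 [0.5367 0.183  0.0698] [-179.9882   -0.0119  -90.6407] F [0.1256 0.4581 0.0291] op 79.7 0.0 q [ 38.6113  20.7858 -25.5603   0.0242 -43.6522 -39.2695]
travel [ 1.8 -0.4 15.8] roll 0.26
```

apply_moves(targets=[{"travel": [1.8, -0.4, 8], "roll": 0.3, "jaw": 80}, {"travel": [0, 0, 8], "roll": 0, "jaw": 80}, {"travel": [0, 0, 0], "roll": 0, "jaw": 55}, {"travel": [0, 0, 0], "roll": 0, "jaw": 55}, {"travel": [0, 0, 0], "roll": 0, "jaw": 55}, {"travel": [0, 0, 0], "roll": 0, "jaw": 55}, {"travel": [0, 0, 0], "roll": 0, "jaw": 55}, {"travel": [0, 0, -5], "roll": 0, "jaw": 55}, {"travel": [0, 0, -10], "roll": 0, "jaw": 55}, {"travel": [0, 0, 0], "roll": 0, "jaw": 55}])

```text
clock: 27.45
tool_pos: [0.5379, 0.1809, 0.0694]
orientation: [-179.9, 0.1, -91.0]
force: [0.0, 0.2, -4.4]
opening: 0.0636
gripper_force: 30.0
```

Run:
```python
from h import *
st(); print(ctrl.get_obs()['moment'])
```

```text
27.45 [0.5379 0.1809 0.0694] [-179.9099    0.0575  -91.0114] F [ 0.0298  0.2192 -4.3951] op 63.6 29.996917247772217 q [ 38.3503  20.8012 -25.6027   0.0184 -43.4899 -39.3751]
[ 0.0304 -0.0191 -0.0176]
```

apply_moves(targets=[{"travel": [0, 0, -35], "roll": 0, "jaw": 55}, {"travel": [0, 0, -40], "roll": 0, "jaw": 55}, {"travel": [0, 0, -35], "roll": 0, "jaw": 55}, {"travel": [29, -8, 0], "roll": 0, "jaw": 55}, {"travel": [29, -8, 0], "roll": 0, "jaw": 55}, {"travel": [29, -8, 0], "roll": 0, "jaw": 55}, {"travel": [29, -8, 0], "roll": 0, "jaw": 55}, {"travel": [29, -8, 0], "roll": 0, "jaw": 55}, {"travel": [29, -8, 0], "roll": 0, "jaw": 55}, {"travel": [29, -8, 0], "roll": 0, "jaw": 55}])

```text
clock: 28.45
tool_pos: [0.5894, -0.0247, 0.178]
orientation: [180.0, 0.0, -91.0]
force: [1.7, -0.2, -4.5]
opening: 0.0638
gripper_force: 30.0
```

apply_moves(targets=[{"travel": [29, -8, 0], "roll": 0, "jaw": 55}, {"travel": [29, -8, 0], "roll": 0, "jaw": 55}, {"travel": [29, -8, 0], "roll": 0, "jaw": 55}, {"travel": [29, -7, 0], "roll": 0, "jaw": 55}, {"travel": [28, -7, 0], "roll": 0, "jaw": 55}, {"travel": [0, 0, 0], "roll": -2, "jaw": 55}, {"travel": [0, 0, 0], "roll": 0, "jaw": 55}, {"travel": [0, 0, 0], "roll": 0, "jaw": 55}])

```text
clock: 29.25
tool_pos: [0.6246, -0.168, 0.1778]
orientation: [180.0, 0.0, -89.1]
force: [0.6, 1.1, -4.8]
opening: 0.0635
gripper_force: 30.0
```

Run:
```python
from h import *
st(); print(ctrl.get_obs()['moment']); go(.6258,-.1678,.1,-89)
im,o=look('w12'); c=eyelet(im,(280,0,380,110));print(c); z=ctrl.get_obs()['tool_pos'][2]-.0544+.003+.020+.011
P=pix2z('wrist',[c[0]],z,o)[0]; print(P,np.linalg.inv(T_tool(o))@np.r_[P,1]*1000)
```

```text
29.25 [ 0.6246 -0.168   0.1778] [179.966    0.0195 -89.0906] F [ 0.5522  1.1374 -4.7876] op 63.5 29.996949434280396 q [  2.1854  20.8287  -8.5176  -0.0233 -60.6872  -1.2647]
[0.0685 0.1081 0.0063]
travel [-0.1 -1.2 77.8] roll -0.09
((328.18817138671875, 101.64368438720703), (39.277862548828125, 40.850921630859375), (309, 81, 40, 29))
[ 0.6262 -0.263   0.1575] [  95.0048   -0.076    20.1958 1000.    ]
```

apply_moves(targets=[{"travel": [0, -1.2, 25], "roll": 0, "jaw": 55}, {"travel": [0, 0, 30], "roll": 0, "jaw": 55}, {"travel": [0, 0, 22], "roll": 0, "jaw": 55}, {"travel": [8, 0, 10], "roll": 0, "jaw": 55}, {"travel": [10, 0, 10], "roll": 0, "jaw": 55}, {"travel": [7, 0, 8], "roll": 0, "jaw": 55}, {"travel": [0, 0, 0], "roll": 0, "jaw": 55}, {"travel": [0, 0, 0], "roll": 0, "jaw": 55}])

```text
clock: 30.1
tool_pos: [0.6269, -0.1937, 0.0736]
orientation: [-180.0, -0.0, -89.1]
force: [-0.0, 0.3, -4.1]
opening: 0.0636
gripper_force: 30.0
```

Run:
```python
from h import *
st(); go(.6263,-.1928,.0574,-89)
im,o=look('w13'); z=ctrl.get_obs()['tool_pos'][2]-.0514
c=eyelet(im,(280,0,380,160));print(c);P=pix2z('wrist',[c[0]],z+.031,o)[0];print(P,np.linalg.inv(T_tool(o))@np.r_[P,1]*1000)
# table edge near the strip: bright aluminium edges
g=cv2.cvtColor(im,cv2.COLOR_BGR2GRAY); cv2.imwrite('pics/w13c.png',im)
for r in (100,140,180): print(r,g[r,200:460:4].tolist())
```

```text
30.1 [ 0.6269 -0.1937  0.0736] [-179.9567   -0.0091  -89.0734] F [-0.012   0.3165 -4.0839] op 63.6 29.99680459499359 q [ -0.1705  27.3794 -13.4964   0.011  -49.0808   1.0899]
travel [-0.9  0.6 16.2] roll -0.07
((328.2741394042969, 102.07151794433594), (39.50579833984375, 41.405216217041016), (309, 82, 40, 41))
[ 0.6285 -0.2885  0.0535] [  94.8284   -0.0377   20.1481 1000.    ]
100 [89, 91, 90, 90, 92, 90, 92, 92, 93, 92, 86, 59, 147, 147, 146, 144, 129, 131, 88, 147, 146, 145, 147, 170, 170, 169, 169, 169, 126, 103, 141, 146, 141, 144, 144, 93, 121, 170, 239, 239, 239, 239, 222, 223, 142, 143, 101, 193, 199, 219, 220, 220, 216, 220, 58, 58, 59, 59, 58, 59, 58, 58, 57, 55, 59]
140 [33, 34, 34, 33, 33, 35, 33, 35, 35, 36, 33, 35, 147, 153, 233, 220, 220, 216, 227, 228, 228, 228, 228, 228, 228, 228, 228, 228, 228, 229, 229, 230, 229, 229, 230, 230, 229, 230, 229, 229, 230, 230, 229, 230, 229, 230, 230, 229, 221, 221, 241, 224, 223, 60, 60, 59, 59, 61, 62, 57, 60, 57, 61, 59, 60]
180 [35, 34, 34, 33, 33, 34, 36, 35, 33, 35, 35, 35, 42, 147, 167, 229, 220, 221, 228, 220, 225, 216, 211, 210, 210, 211, 211, 212, 218, 218, 218, 218, 224, 228, 228, 228, 228, 229, 229, 229, 229, 229, 229, 228, 228, 229, 233, 223, 223, 230, 164, 222, 77, 60, 61, 61, 58, 60, 59, 63, 62, 61, 64, 63, 60]
```

Run:
```python
from h import *
im=cv2.imread('pics/w13.png');o=ld('w13');g=cv2.cvtColor(im,cv2.COLOR_BGR2GRAY).astype(int)
for r in (90,100,110,120,130,140,150):
    d=np.diff(g[r]); l=236+np.argmax(np.abs(d[236:262])); q=400+np.argmax(np.abs(d[400:424]))
    P=pix2z('wrist',[(l+.5,r),(q+.5,r)],.006,o); T=(np.linalg.inv(T_tool(o))@np.c_[P,[1,1]].T*1000)
    print(r,l,q,'mid world',P.mean(0)[:2],'tool y',T[1].mean().round(2),'w',(T[1,0]-T[1,1]).round(1))
```

```text
90 245 413 mid world [ 0.6279 -0.298 ] tool y 0.74 w -94.5
100 246 413 mid world [ 0.6275 -0.2928] tool y 1.03 w -94.7
110 244 412 mid world [ 0.6283 -0.2875] tool y 0.19 w -96.2
120 244 411 mid world [ 0.6285 -0.2821] tool y -0.1 w -96.4
130 244 411 mid world [ 0.6284 -0.2766] tool y -0.1 w -97.3
140 245 410 mid world [ 0.6283 -0.271 ] tool y -0.09 w -97.0
150 246 409 mid world [ 0.6282 -0.2653] tool y -0.09 w -96.7
```

apply_moves(targets=[{"travel": [0, 0, 8], "roll": 0, "jaw": 55}, {"travel": [0, 0, 5], "roll": 0, "jaw": 55}, {"travel": [0, 0, 2], "roll": 0, "jaw": 55}, {"travel": [0, 0, 0], "roll": 0, "jaw": 55}])

```text
clock: 30.55
tool_pos: [0.6263, -0.193, 0.0575]
orientation: [179.9, 0.0, -89.0]
force: [-0.2, 0.3, -4.3]
opening: 0.0641
gripper_force: 30.0
```

apply_moves(targets=[{"travel": [0, 0, 1], "roll": 0, "jaw": 55}, {"travel": [0, 0, 1], "roll": 0, "jaw": 55}, {"travel": [0, 0, 0], "roll": 0, "jaw": 55}])

```text
clock: 30.85
tool_pos: [0.627, -0.1932, 0.0566]
orientation: [-180.0, -0.0, -89.0]
force: [-1.1, 0.4, -1.5]
opening: 0.0634
gripper_force: 30.0
```

apply_moves(targets=[{"travel": [4, 0, 0], "roll": 0, "jaw": 55}, {"travel": [5, 0, 0], "roll": 0, "jaw": 55}, {"travel": [5, 0, 0], "roll": 0, "jaw": 55}, {"travel": [0, 0, 0], "roll": 0, "jaw": 55}])

```text
clock: 31.25
tool_pos: [0.6272, -0.2081, 0.0564]
orientation: [-180.0, -0.0, -89.1]
force: [-0.0, -1.7, -0.1]
opening: 0.0638
gripper_force: 30.0
```

Run:
```python
from h import *
st()
im,o=look('w14'); z=.006
c=eyelet(im,(280,0,380,160));print(c);P=pix2z('wrist',[c[0]],z+.031,o)[0];print(P,np.linalg.inv(T_tool(o))@np.r_[P,1]*1000)
```

```text
31.25 [ 0.6272 -0.2081  0.0564] [-179.9548   -0.024   -89.0524] F [-0.0038 -1.7418 -0.1029] op 63.8 29.99657303094864 q [ -1.4706  28.8533 -13.6699   0.03   -47.4305   2.3979]
((328.2498779296875, 101.89244079589844), (39.342960357666016, 41.0872802734375), (309, 82, 40, 41))
[ 0.6288 -0.3029  0.037 ] [  94.8527   -0.05     19.4469 1000.    ]
```

apply_moves(targets=[{"travel": [0, 0, 0], "roll": 0, "jaw": 78}, {"travel": [0, 0, 0], "roll": 0, "jaw": 78}, {"travel": [0, 0, 0], "roll": 0, "jaw": 78}, {"travel": [0, 0, -30], "roll": 0, "jaw": 78}, {"travel": [0, 0, -40], "roll": 0, "jaw": 78}, {"travel": [0, 0, -30], "roll": 0, "jaw": 0}, {"travel": [-41, 0.3, 0], "roll": 0, "jaw": 0}, {"travel": [-41, 0.3, 0], "roll": 0, "jaw": 0}, {"travel": [-41, 0.3, 0], "roll": 0, "jaw": 0}, {"travel": [-40, 0.3, 0], "roll": 0, "jaw": 0}])

```text
clock: 32.3
tool_pos: [0.6226, -0.0427, 0.1563]
orientation: [-180.0, 0.0, -89.0]
force: [-0.0, 0.3, 0.0]
opening: 0.0431
gripper_force: 0.0
```

apply_moves(targets=[{"travel": [0, 0, 0], "roll": 0, "jaw": 0}, {"travel": [0, 0, 30], "roll": 0, "jaw": 0}, {"travel": [0, 0, 40], "roll": 0, "jaw": 0}, {"travel": [0, 0, 28], "roll": 0, "jaw": 0}, {"travel": [0, 0, 0], "roll": 0, "jaw": 0}, {"travel": [0, 0, 0], "roll": 0, "jaw": 0}])

```text
clock: 32.9
tool_pos: [0.6231, -0.0445, 0.0584]
orientation: [180.0, -0.0, -89.0]
force: [0.1, -0.6, 0.6]
opening: 0.0008
gripper_force: 0.0
```

Run:
```python
from h import *
st(); go(.6238,-.0605,.058,-88.9); im,o=look('w15'); g=cv2.cvtColor(im,cv2.COLOR_BGR2GRAY)
print(g[150:330:4,328].tolist()); cv2.imwrite('pics/w15.png',im)
```

```text
32.9 [ 0.6231 -0.0445  0.0584] [179.959   -0.038  -89.0097] F [ 0.0864 -0.6204  0.5546] op 0.8 0.0 q [ 13.8115  26.0395 -18.4764   0.0392 -45.5324 -12.8487]
travel [16.  -0.4  0.4] roll -0.11
[241, 241, 241, 242, 242, 242, 242, 242, 242, 242, 242, 242, 242, 242, 242, 242, 242, 239, 243, 238, 241, 241, 241, 247, 66, 65, 65, 65, 65, 64, 65, 65, 62, 65, 64, 65, 65, 64, 61, 63, 65, 65, 65, 66, 66]
```

Run:
```python
from h import *
im=cv2.imread('pics/w15.png');o=ld('w15'); g=cv2.cvtColor(im,cv2.COLOR_BGR2GRAY).astype(int)
for c in(310,328,346):
    r=230+np.argmin(np.diff(g[230:260,c])); print(c,r,pix2z('wrist',[(c,r+.5)],.0475,o))
```

```text
310 243 [[ 0.6322 -0.0771  0.0475]]
328 243 [[ 0.6238 -0.0773  0.0475]]
346 243 [[ 0.6154 -0.0774  0.0475]]
```

apply_moves(targets=[{"travel": [10, -0.5, 0], "roll": 0, "jaw": 0}, {"travel": [8, 0, 0], "roll": 0, "jaw": 0}, {"travel": [4, 0, 0], "roll": 0, "jaw": 0}, {"travel": [4, 0, 0], "roll": 0, "jaw": 0}, {"travel": [4, 0, 0], "roll": 0, "jaw": 0}, {"travel": [4, 0, 0], "roll": 0, "jaw": 0}, {"travel": [4, 0, 0], "roll": 0, "jaw": 0}, {"travel": [4, 0, 0], "roll": 0, "jaw": 0}, {"travel": [0, 0, 0], "roll": 0, "jaw": 0}])

```text
clock: 33.85
tool_pos: [0.6243, -0.0867, 0.0582]
orientation: [-180.0, -0.0, -89.0]
force: [0.8, 2.1, 0.4]
opening: 0.0006
gripper_force: 0.6
```

```bash
cat >> h.py <<'E'
def tail(name):
    im,o=look(name); g=cv2.cvtColor(im,cv2.COLOR_BGR2GRAY).astype(int); st()
    for c in(312,328,344):
        d=np.diff(g[150:300,c]); r=150+np.argmin(d); print(c,r,d.min(),pix2z('wrist',[(c,r+.5)],.0475,o))
E
python3 - <<'E'
from h import *
tail('w16')
E
```

```text
33.9 [ 0.6241 -0.0867  0.058 ] [179.9948  -0.0135 -89.0477] F [0.1641 0.8992 1.0087] op 0.4 0.36133762629560806 q [  9.8249  26.4491 -17.7855   0.0176 -45.7726  -8.8849]
312 284 -49 [[ 0.6324 -0.0982  0.0475]]
328 284 -84 [[ 0.6246 -0.0984  0.0475]]
344 283 -53 [[ 0.6169 -0.099   0.0475]]
```

apply_moves(targets=[{"travel": [4, 0, 0], "roll": 0, "jaw": 0}, {"travel": [4, 0, 0], "roll": 0, "jaw": 0}, {"travel": [0, 0, 0], "roll": 0, "jaw": 0}, {"travel": [-10, 0, 0], "roll": 0, "jaw": 0}, {"travel": [-10, 0, 0], "roll": 0, "jaw": 0}, {"travel": [0, 0, 0], "roll": 0, "jaw": 0}, {"travel": [0, 0, 0], "roll": 0, "jaw": 0}])

```text
clock: 34.6
tool_pos: [0.6238, -0.0736, 0.058]
orientation: [180.0, -0.0, -89.0]
force: [-0.4, -0.5, -0.6]
opening: 0.0002
gripper_force: 0.0
```

Run:
```python
from h import *
tail('w17')
```

```text
34.65 [ 0.6238 -0.0739  0.058 ] [179.9824  -0.0068 -88.9873] F [ 0.1048 -0.5901 -0.1337] op 0.6 0.0 q [ 11.024   26.3164 -18.0283   0.0051 -45.6738 -10.0149]
312 243 -94 [[ 0.632  -0.1064  0.0475]]
328 243 -95 [[ 0.6245 -0.1065  0.0475]]
344 243 -94 [[ 0.6171 -0.1067  0.0475]]
```

apply_moves(targets=[{"travel": [-5, 0, -30], "roll": 0, "jaw": 0}, {"travel": [5, 0, -45], "roll": 0, "jaw": 0}, {"travel": [0, 0, -45], "roll": 0, "jaw": 0}, {"travel": [0, 0, -45], "roll": 0, "jaw": 0}, {"travel": [0, 0, -45], "roll": 0, "jaw": 0}, {"travel": [0, 0, -17], "roll": 0, "jaw": 0}, {"travel": [0, 53, 0], "roll": 0, "jaw": 0}, {"travel": [0, 53, 0], "roll": 0, "jaw": 0}])

```text
clock: 35.45
tool_pos: [0.5232, -0.076, 0.2846]
orientation: [180.0, 0.0, -89.1]
force: [-0.9, 0.4, -0.5]
opening: 0.0008
gripper_force: 0.0
```

apply_moves(targets=[{"travel": [43, 0, 0], "roll": 0, "jaw": 0}, {"travel": [43, 0, 0], "roll": 0, "jaw": 0}, {"travel": [43, 0, 0], "roll": 0, "jaw": 0}, {"travel": [43, 0, 0], "roll": 0, "jaw": 0}, {"travel": [43, 0, 0], "roll": 0, "jaw": 0}, {"travel": [43, 0, 0], "roll": 0, "jaw": 0}, {"travel": [0, 0, 0], "roll": 0, "jaw": 0}, {"travel": [0, 0, 0], "roll": 0, "jaw": 0}])

```text
clock: 36.25
tool_pos: [0.5276, -0.335, 0.2843]
orientation: [179.9, 0.0, -89.2]
force: [1.4, 0.4, 0.8]
opening: 0.0004
gripper_force: 0.0
```

Run:
```python
from h import *
st(); go(.522,-.3345,.265,-88.9)
im,o=look('w18'); g=cv2.cvtColor(im,cv2.COLOR_BGR2GRAY)
t=ctrl.snapshot('scene')[:,:,::-1]; cv2.imwrite('pics/scene1.png',t)
# dark rod search: print mean of dark pixels in wrist around
print(cv2.resize(g,(32,24),interpolation=cv2.INTER_AREA)[4:18])
```

```text
36.25 [ 0.5276 -0.335   0.2843] [179.9336   0.0265 -89.1771] F [1.3625 0.3767 0.7921] op 0.4 0.0 q [-14.5464  14.7699  -2.8224  -0.0083 -72.4787  15.3718]
travel [-0.6  5.6 19.3] roll -0.28
[[156 157 154 118 112  88  74  69  61  50  64  69  96 168 189 192 196 205
  188 193 196 181 193 208 208 194 191 194 190 180 179 171]
 [147 155 148 159 148 119  71  71  74  69  66  63  69  80 132 190 196 200
  208 202 193 191 188 189 201 203 204 189 190 185 182 177]
 [108 117 113 145 151 108  79  79  85  85  79  66  62  69  76  92 160 194
  205 213 211 189 189 193 190 197 207 205 191 189 188 185]
 [121 109  58  80 106 105  93  88  81  83  72  60  61  63  63  69  76 118
  185 202 214 217 200 188 197 193 190 195 186 183 181 187]
 [128 113  66  76  83  77  80  89  95 109  99 124 131 128  82  62  64  70
   82 146 197 211 213 207 198 174 153 128 127 144 151 154]
 [109 126  75  67  79  59  81  87  83  79 136 161 189 210 115  62  68  63
   66  73 104 172 197 208 206 165 151 160 144 137 152 177]
 [121 124  84  70  76  62  77  68  94  80 101 104 163 184 123  63  65  63
   62  63  70  72  84  86  88 100 112 
[... 252 characters left out ...]
6  75  68  62  82 134 189 180 158]
 [104 159 166 100 119 131  82  73  43  38  58 228 221 154  60  33  28  30
   29  61  62  62  62  62  65  73  64  54  62  90 144 104]
 [ 81 123 122  94  94 140 124  72  62  53  38 157 158 128  79  90  38  85
   57  84  58  47  57  62  47  38  41  47  48  65  87  92]
 [102  93  88  85  74 128 138  86  63  56  23  21  21  21  21  39  36  27
   21  21  21  21  28  52  38  38  37  38  41  74  87  95]
 [ 85  74  65  66  59  75  86  70  56  37  26  26  26  26  26  43  47  38
   26  29  29  31  31  41  46  46  45  45  44  63  63  77]
 [ 84  67  63  64  64  64  69  66  63  42  29  29  29  29  29  51  60  45
   29  29  29  29  29  52  64  59  59  59  63  63  62  70]]
```

Run:
```python
from h import *
im=cv2.imread('pics/w18.png');o=ld('w18');g=cv2.cvtColor(im,cv2.COLOR_BGR2GRAY).astype(int)
for c in(286,292,366,372): print(c,g[226:300:2,c].tolist())
print('row252',g[250,270:400:2].tolist())
for p in [(282,240),(282,256),(282,275),(378,240),(378,256),(378,275)]: print(p,pix2z('wrist',[p],.212,o)[0])
```

```text
286 [231, 230, 230, 230, 230, 229, 229, 97, 15, 18, 16, 20, 20, 22, 24, 22, 25, 26, 26, 24, 24, 20, 143, 153, 153, 153, 152, 151, 150, 153, 153, 154, 153, 111, 20, 21, 21]
292 [66, 67, 66, 65, 65, 66, 67, 37, 13, 16, 18, 19, 20, 23, 25, 23, 26, 24, 25, 25, 24, 24, 38, 39, 40, 40, 38, 39, 39, 38, 39, 40, 37, 30, 21, 20, 21]
366 [64, 62, 62, 61, 60, 63, 64, 61, 61, 62, 33, 15, 16, 17, 17, 20, 21, 22, 24, 24, 25, 25, 26, 27, 23, 22, 60, 60, 62, 64, 70, 78, 80, 50, 21, 21, 22]
372 [63, 63, 61, 62, 59, 64, 60, 60, 60, 62, 44, 13, 15, 15, 18, 19, 19, 23, 23, 23, 24, 25, 26, 25, 25, 24, 52, 105, 78, 79, 74, 71, 70, 64, 21, 21, 19]
row252 [57, 58, 39, 23, 22, 21, 20, 22, 20, 19, 22, 20, 20, 20, 19, 19, 20, 19, 19, 20, 17, 18, 19, 18, 21, 20, 18, 18, 18, 18, 17, 20, 17, 17, 19, 16, 18, 17, 17, 16, 17, 17, 16, 15, 15, 17, 16, 14, 16, 16, 15, 15, 17, 14, 15, 12, 14, 27, 59, 61, 63, 61, 59, 63, 62]
(282, 240) [ 0.5582 -0.3482  0.212 ]
(282, 256) [ 0.5585 -0.3368  0.212 ]
(282, 275) [ 0.5589 -0.3229  0.212 ]
(378, 240) [ 0.4947 -0.3491  0.212 ]
(378, 256) [ 0.494  -0.3377  0.212 ]
(378, 275) [ 0.4931 -0.3238  0.212 ]
```

apply_moves(targets=[{"travel": [0, 5, 15], "roll": 0, "jaw": 0}, {"travel": [0, 0, 15], "roll": 0, "jaw": 0}, {"travel": [0, 0, 6], "roll": 0, "jaw": 0}, {"travel": [0, 0, 4], "roll": 0, "jaw": 0}, {"travel": [0, 0, 4], "roll": 0, "jaw": 0}, {"travel": [0, 0, 0], "roll": 0, "jaw": 0}])

```text
clock: 36.95
tool_pos: [0.5236, -0.3337, 0.2412]
orientation: [-180.0, -0.0, -89.0]
force: [-0.6, 1.1, 1.0]
opening: 0.0
gripper_force: 0.6
```

apply_moves(targets=[{"travel": [0, 0, 3], "roll": 0, "jaw": 0}, {"travel": [0, 0, 3], "roll": 0, "jaw": 0}, {"travel": [0, 0, 3], "roll": 0, "jaw": 0}, {"travel": [0, 0, 3], "roll": 0, "jaw": 0}, {"travel": [0, 0, 0], "roll": 0, "jaw": 0}])

```text
clock: 37.45
tool_pos: [0.5231, -0.334, 0.2285]
orientation: [180.0, 0.0, -89.0]
force: [-0.4, 0.5, 2.3]
opening: 0.0003
gripper_force: 0.8
```

apply_moves(targets=[{"travel": [0, 0, 5], "roll": 0, "jaw": 0}, {"travel": [0, 0, 5], "roll": 0, "jaw": 0}, {"travel": [0, 0, 5], "roll": 0, "jaw": 0}, {"travel": [0, 0, 5], "roll": 0, "jaw": 0}, {"travel": [0, 0, 0], "roll": 0, "jaw": 0}])

```text
clock: 37.95
tool_pos: [0.523, -0.3339, 0.2081]
orientation: [179.9, 0.0, -89.0]
force: [-0.3, -0.6, 2.8]
opening: 0.0005
gripper_force: 1.2
```

apply_moves(targets=[{"travel": [0, 0, 3], "roll": 0, "jaw": 0}, {"travel": [0, 0, 3], "roll": 0, "jaw": 0}, {"travel": [0, 0, 3], "roll": 0, "jaw": 0}, {"travel": [0, 0, 0], "roll": 0, "jaw": 0}])

```text
clock: 38.35
tool_pos: [0.5231, -0.334, 0.1996]
orientation: [180.0, 0.0, -89.0]
force: [-1.8, -1.1, 3.3]
opening: 0.0006
gripper_force: 1.4
```

apply_moves(targets=[{"travel": [0, 0, 3], "roll": 0, "jaw": 0}, {"travel": [0, 0, 3], "roll": 0, "jaw": 0}, {"travel": [0, 0, 3], "roll": 0, "jaw": 0}, {"travel": [0, 0, 0], "roll": 0, "jaw": 0}])

```text
clock: 38.75
tool_pos: [0.5233, -0.334, 0.1906]
orientation: [180.0, 0.0, -89.0]
force: [-1.5, 0.2, 2.5]
opening: 0.0002
gripper_force: 1.6
```

apply_moves(targets=[{"travel": [0, 0, 3], "roll": 0, "jaw": 0}, {"travel": [0, 0, 3], "roll": 0, "jaw": 0}, {"travel": [0, 0, 3], "roll": 0, "jaw": 0}, {"travel": [0, 0, 0], "roll": 0, "jaw": 0}])

```text
clock: 39.15
tool_pos: [0.5235, -0.3341, 0.1826]
orientation: [-180.0, -0.0, -89.0]
force: [-2.8, 0.5, 7.9]
opening: 0.0003
gripper_force: 4.1
```

apply_moves(targets=[{"travel": [0, 0, 3], "roll": 0, "jaw": 0}, {"travel": [0, 0, 3], "roll": 0, "jaw": 0}, {"travel": [0, 0, 0], "roll": 0, "jaw": 0}])

```text
clock: 39.45
tool_pos: [0.5239, -0.3341, 0.177]
orientation: [-179.9, -0.1, -89.0]
force: [-2.2, 0.8, 9.6]
opening: 0.0004
gripper_force: 4.7
```

apply_moves(targets=[{"travel": [0, 0, 2], "roll": 0, "jaw": 0}, {"travel": [0, 0, 2], "roll": 0, "jaw": 0}, {"travel": [0, 0, 0], "roll": 0, "jaw": 0}])

```text
clock: 39.75
tool_pos: [0.5242, -0.3342, 0.1732]
orientation: [-179.9, -0.1, -89.0]
force: [-2.5, 0.8, 9.8]
opening: 0.0005
gripper_force: 5.1
```

apply_moves(targets=[{"travel": [0, 0, 2], "roll": 0, "jaw": 0}, {"travel": [0, 0, 2], "roll": 0, "jaw": 0}, {"travel": [0, 0, 0], "roll": 0, "jaw": 0}])

```text
clock: 40.05
tool_pos: [0.5245, -0.3343, 0.1704]
orientation: [-179.8, -0.1, -89.0]
force: [-4.3, 3.9, 16.6]
opening: 0.0001
gripper_force: 8.6
```

apply_moves(targets=[{"travel": [0, 0, 2], "roll": 0, "jaw": 0}, {"travel": [0, 0, 0], "roll": 0, "jaw": 0}])

```text
clock: 40.25
tool_pos: [0.5247, -0.3343, 0.1694]
orientation: [-179.8, -0.1, -89.0]
force: [-5.1, 5.7, 22.8]
opening: 0.0005
gripper_force: 11.8
```

apply_moves(targets=[{"travel": [0, 0, 1], "roll": 0, "jaw": 0}, {"travel": [0, 0, 0], "roll": 0, "jaw": 0}])

```text
clock: 40.45
tool_pos: [0.5248, -0.3344, 0.169]
orientation: [-179.7, -0.1, -88.9]
force: [-7.1, 6.5, 26.6]
opening: 0.0003
gripper_force: 13.4
```

apply_moves(targets=[{"travel": [0, 0, -12], "roll": 0, "jaw": 0}, {"travel": [0, 0, -15], "roll": 0, "jaw": 0}, {"travel": [0, 0, -15], "roll": 0, "jaw": 0}, {"travel": [0, 0, -15], "roll": 0, "jaw": 0}, {"travel": [0, 0, -15], "roll": 0, "jaw": 0}, {"travel": [0, 0, -15], "roll": 0, "jaw": 0}, {"travel": [0, 0, -30], "roll": 0, "jaw": 0}, {"travel": [0, 0, -10], "roll": 0, "jaw": 0}, {"travel": [0, 0, 0], "roll": 0, "jaw": 0}, {"travel": [0, 0, 0], "roll": 0, "jaw": 0}])

```text
clock: 41.45
tool_pos: [0.5232, -0.3335, 0.2909]
orientation: [180.0, 0.1, -89.0]
force: [-0.2, 0.5, -0.0]
opening: 0.0006
gripper_force: 0.0
```

Run:
```python
from h import *
st(); go(.6264,-.1985,.2,-88.9)
im,o=look('w19');g=cv2.cvtColor(im,cv2.COLOR_BGR2GRAY).astype(int);a=cv2.cvtColor(cv2.imread('pics/w18.png'),cv2.COLOR_BGR2GRAY).astype(int)
for c in(286,372): print(g[226:300:2,c].tolist())
```

```text
41.45 [ 0.5232 -0.3335  0.2909] [179.9728   0.0578 -89.0366] F [-0.2392  0.542  -0.012 ] op 0.6 0.0 q [-14.5398  14.1407  -2.8013  -0.0507 -73.0997  15.518 ]
travel [-133.2 -105.5   91. ] roll -0.14
[68, 67, 66, 65, 66, 15, 14, 16, 17, 21, 20, 23, 24, 23, 25, 24, 26, 24, 23, 86, 113, 123, 133, 135, 140, 137, 140, 144, 146, 149, 151, 153, 154, 109, 21, 20, 21]
[63, 61, 59, 61, 60, 62, 60, 61, 26, 13, 15, 18, 18, 21, 22, 25, 28, 31, 32, 30, 28, 27, 25, 52, 62, 69, 69, 77, 79, 82, 135, 146, 136, 77, 20, 19, 20]
```

apply_moves(targets=[{"travel": [-33.3, 0, 0], "roll": 0, "jaw": 78}, {"travel": [-33.3, -35, 0], "roll": 0, "jaw": 78}, {"travel": [-33.3, -35, 0], "roll": 0, "jaw": 78}, {"travel": [-33.3, -35.5, 0], "roll": 0, "jaw": 78}, {"travel": [0, 0, 40], "roll": 0, "jaw": 78}, {"travel": [0, 0, 45], "roll": 0, "jaw": 78}, {"travel": [0, 0, 45], "roll": 0, "jaw": 78}, {"travel": [0, 0, 45], "roll": 0, "jaw": 78}, {"travel": [0, 0, 0], "roll": 0, "jaw": 78}, {"travel": [0, 0, 0], "roll": 0, "jaw": 78}])

```text
clock: 42.5
tool_pos: [0.6262, -0.1992, 0.1165]
orientation: [179.8, -0.0, -89.0]
force: [-0.6, 0.2, 1.2]
opening: 0.0743
gripper_force: 0.0
```

Run:
```python
from h import *
st(); go(.6268,-.1985,.0574,-88.9)
```

```text
42.5 [ 0.6262 -0.1992  0.1165] [179.8427  -0.0284 -89.0051] F [-0.5759  0.2396  1.1873] op 74.3 0.0 q [ -0.6563  24.9482 -10.947    0.0406 -54.2613   1.6274]
travel [-0.7 -0.8 59.1] roll -0.11
```

apply_moves(targets=[{"travel": [0, -0.5, 20], "roll": 0, "jaw": 78}, {"travel": [0, 0, 20], "roll": 0, "jaw": 78}, {"travel": [0, 0, 12], "roll": 0, "jaw": 78}, {"travel": [0, 0, 7], "roll": 0, "jaw": 78}, {"travel": [0, 0, 0], "roll": 0, "jaw": 55}, {"travel": [0, 0, 0], "roll": 0, "jaw": 55}, {"travel": [0, 0, 0], "roll": 0, "jaw": 55}, {"travel": [0, 0, 0], "roll": 0, "jaw": 55}, {"travel": [0, 0, 0], "roll": 0, "jaw": 55}])

```text
clock: 43.4
tool_pos: [0.6277, -0.1991, 0.0593]
orientation: [-179.9, -0.0, -89.0]
force: [-1.3, 0.8, 6.2]
opening: 0.0634
gripper_force: 30.0
```

apply_moves(targets=[{"travel": [-5, 0, 0], "roll": 0, "jaw": 55}, {"travel": [-7, 0, 0], "roll": 0, "jaw": 55}, {"travel": [-7, 0, 0], "roll": 0, "jaw": 55}, {"travel": [-6, 0, 0], "roll": 0, "jaw": 55}, {"travel": [-5, 0, 0], "roll": 0, "jaw": 55}, {"travel": [0, 0, 0], "roll": 0, "jaw": 55}])

```text
clock: 44.0
tool_pos: [0.6274, -0.1691, 0.0593]
orientation: [-179.9, -0.1, -89.0]
force: [-0.2, -1.8, 6.9]
opening: 0.0637
gripper_force: 30.0
```

Run:
```python
from h import *
st(); im,o=look('w20'); c=eyelet(im,(280,0,380,160)); print(c); 
for z in(.037,.032):
    P=pix2z('wrist',[c[0]],z,o)[0]; print(np.linalg.inv(T_tool(o))@np.r_[P,1]*1000)
```

```text
44.0 [ 0.6274 -0.1691  0.0593] [-179.8893   -0.0545  -88.9777] F [-0.2399 -1.7738  6.9306] op 63.7 30.00372290611267 q [  2.1186  27.7927 -15.1569   0.0775 -46.9408  -1.1491]
((327.4399719238281, 6.029150009155273), (40.76833724975586, 45.1120491027832), (307, 0, 41, 29))
[ 131.2244   -0.3967   22.3991 1000.    ]
[ 132.7106   -0.3974   27.4005 1000.    ]
```

apply_moves(targets=[{"travel": [0, 0, -8], "roll": 0, "jaw": 55}, {"travel": [0, 0, -10], "roll": 0, "jaw": 55}, {"travel": [0, 0, -8], "roll": 0, "jaw": 55}, {"travel": [-15, 0, 0], "roll": 0, "jaw": 55}, {"travel": [-20, 0, 0], "roll": 0, "jaw": 55}, {"travel": [-15, 0, 0], "roll": 0, "jaw": 55}, {"travel": [0, 0, -20], "roll": 0, "jaw": 55}, {"travel": [0, 0, -35], "roll": 0, "jaw": 55}, {"travel": [0, 0, -35], "roll": 0, "jaw": 55}, {"travel": [0, 0, 0], "roll": 0, "jaw": 55}])

```text
clock: 45.05
tool_pos: [0.6287, -0.1183, 0.1798]
orientation: [-179.5, -0.0, -88.9]
force: [1.1, 0.9, -4.1]
opening: 0.0636
gripper_force: 30.0
```

Run:
```python
from h import *
st(); print(ctrl.get_obs()['moment']); im,o=look('w21'); tp=T_tool(o)
m=cv2.inRange(cv2.cvtColor(im,cv2.COLOR_BGR2HSV),(18,120,120),(35,255,255))[:60,280:380]; print(m.sum()/255)
```

```text
45.05 [ 0.6287 -0.1183  0.1798] [-179.4825   -0.0381  -88.9312] F [ 1.1297  0.8776 -4.085 ] op 63.6 29.998074173927307 q [  6.8378  19.8056  -9.8313   0.104  -59.8521  -5.8206]
[ 0.3533 -0.1752 -0.0003]
625.0
```

apply_moves(targets=[{"travel": [-28.1, 7.5, 0], "roll": 0, "jaw": 55}, {"travel": [-28.1, 7.5, 0], "roll": 0, "jaw": 55}, {"travel": [-28.1, 7.5, 0], "roll": 0, "jaw": 55}, {"travel": [-28.1, 7.5, 0], "roll": 0, "jaw": 55}, {"travel": [-28.1, 7.5, 0], "roll": 0, "jaw": 55}, {"travel": [-28.1, 7.6, 0], "roll": 0, "jaw": 55}, {"travel": [-28.1, 7.6, 0], "roll": 0, "jaw": 55}, {"travel": [-28.1, 7.6, 0], "roll": 0, "jaw": 55}, {"travel": [-28.1, 7.6, 0], "roll": 0, "jaw": 55}, {"travel": [-28.1, 7.6, 0], "roll": 0, "jaw": 55}])

```text
clock: 46.1
tool_pos: [0.5438, 0.1618, 0.1725]
orientation: [179.9, -0.0, -89.0]
force: [0.7, 0.2, -4.2]
opening: 0.0635
gripper_force: 30.0
```

apply_moves(targets=[{"travel": [-28.1, 7.6, 0], "roll": 0, "jaw": 55}, {"travel": [-28, 7.6, 0], "roll": -1.5, "jaw": 55}, {"travel": [0, 0, 0], "roll": 0, "jaw": 55}, {"travel": [0, 0, 30], "roll": 0, "jaw": 55}, {"travel": [0, 0, 35], "roll": 0, "jaw": 55}, {"travel": [0, 0, 25], "roll": 0, "jaw": 55}, {"travel": [0, 0, 15], "roll": 0, "jaw": 55}, {"travel": [0, 0, 0], "roll": 0, "jaw": 55}, {"travel": [0, 0, 0], "roll": 0, "jaw": 55}])

```text
clock: 47.0
tool_pos: [0.5289, 0.2162, 0.0686]
orientation: [179.9, -0.1, -87.5]
force: [0.4, 0.5, -3.7]
opening: 0.064
gripper_force: 30.0
```

Run:
```python
from h import *
st(); go(.5318,.217,.0563,-87.4); look('w22')
```

```text
47.0 [0.5289 0.2162 0.0686] [179.9327  -0.0621 -87.5288] F [ 0.4211  0.4766 -3.704 ] op 64.0 29.998033046722412 q [ 41.8497  21.2626 -24.9759   0.0077 -43.853  -39.3841]
travel [-0.7 -2.9 12.3] roll -0.13
```

apply_moves(targets=[{"travel": [-0.7, -2.9, 6], "roll": 0, "jaw": 55}, {"travel": [0, 0, 3], "roll": 0, "jaw": 55}, {"travel": [0, 0, 2], "roll": 0, "jaw": 55}, {"travel": [0, 0, 1], "roll": 0, "jaw": 55}, {"travel": [0, 0, 0], "roll": 0, "jaw": 55}])

```text
clock: 47.55
tool_pos: [0.5323, 0.2175, 0.0573]
orientation: [-180.0, 0.0, -87.5]
force: [0.1, 0.1, -2.7]
opening: 0.0638
gripper_force: 30.0
```

apply_moves(targets=[{"travel": [0, 0, 1], "roll": 0, "jaw": 55}, {"travel": [0, 0, 0], "roll": 0, "jaw": 55}])

```text
clock: 47.75
tool_pos: [0.5324, 0.2176, 0.0565]
orientation: [-180.0, 0.0, -87.5]
force: [-0.0, -0.2, 0.5]
opening: 0.0635
gripper_force: 30.0
```

Landed. Release, rise, and check the eyelet and clips numerically.

apply_moves(targets=[{"travel": [0, 0, 0], "roll": 0, "jaw": 80}, {"travel": [0, 0, 0], "roll": 0, "jaw": 80}, {"travel": [0, 0, 0], "roll": 0, "jaw": 80}, {"travel": [0, 0, -20], "roll": 0, "jaw": 80}, {"travel": [0, 0, -40], "roll": 0, "jaw": 80}, {"travel": [0, 0, -40], "roll": 0, "jaw": 80}, {"travel": [0, 0, -20], "roll": 0, "jaw": 80}, {"travel": [0, 0, 0], "roll": 0, "jaw": 80}, {"travel": [0, 0, 0], "roll": 0, "jaw": 80}])

```text
clock: 48.65
tool_pos: [0.532, 0.2173, 0.1763]
orientation: [-180.0, 0.0, -87.5]
force: [-0.1, 0.3, -0.7]
opening: 0.0803
gripper_force: 0.0
```

Run:
```python
from h import *
st(); im,o=look('w23'); c=eyelet(im,(250,0,420,160)); print(c)
for z in(.034,.029): print(z,pix2z('wrist',[c[0]],z,o)[0], pix2z('wrist',[(c[2][0],c[0][1]),(c[2][0]+c[2][2],c[0][1])],z,o)[:,0])
# top corners of the cover by threshold
g=cv2.cvtColor(im,cv2.COLOR_BGR2GRAY);h=cv2.cvtColor(im,cv2.COLOR_BGR2HSV)
m=((g>190)&(h[:,:,1]<40)).astype(np.uint8); n,l,s,ce=cv2.connectedComponentsWithStats(m[:, 200:460]); print(s[s[:,4]>800])
# proud/home: compare eyelet diameter in px with w10-type scale
```

```text
48.65 [0.532  0.2173 0.1763] [-179.9651    0.0476  -87.5458] F [-0.0532  0.2988 -0.7423] op 80.3 0.0 q [ 41.7061  14.4723 -17.9955  -0.0175 -57.475  -39.2424]
((323.9103088378906, 80.50691986083984), (171.9291229248047, 203.9952392578125), (250, 6, 153, 150))
0.034 [0.5403 0.0993 0.034 ] [0.5966 0.4801]
0.029 [0.5404 0.0987 0.029 ] [0.5977 0.4791]
[[     0      0    260    480 104636]
 [    84     76     88    251  19443]]
```

Run:
```python
from h import *
print(ctrl.close_job())
```

```text
the job is handed in; nothing more can be done
None
```

The job is handed in at 48.7 s: the two canvases found are in bays 0 and 1, the cover is clipped on level, the eyelet was pressed to a hard stop, the lever is back up and the strip is flat on the cork mat. I judged the eyelet and clips from force and height readings, not from a final picture.

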